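# Batch the castings through the tipping pan into the stock box

## Task

Gather all the loose T-shaped castings from the bench into the level tipping pan, and once they are all in it, tip the pan with its lever so that they empty into the stock box, whose cover must be slid open before that. Then put the pan back level and slide the cover fully shut over the castings; nothing else on the bench is to be disturbed.

Things in the scene. Friction and masses are not known exactly. Their poses are not given: they have to be found in the camera images.
- station: steel base plate 250 x 360 x 6 mm, fixed, carrying the pivot stand and the stock box; origin on the bench beneath the pan's pivot. Its x points along the pivot axis away from the robot, its y from the pan towards the box, z up
- pivot (a point): the pan's pivot axis (parallel to the station's x) at the middle of the pan's length, 170 mm above the bench. Two 12 mm uprights stand 95 mm to either side of it along x, up to 186 mm above the bench
- pan (a joint): tilt of the pan about its pivot, rad: 0 level on its stop, growing as it tips towards the station's +y over the box, to its stop at 1.75. Full it takes up to about 10 N at the lever. Empty, let go below about 0.9 it falls back level, beyond about 1.3 it falls on to the tipped stop, and stays put in between
- pan_floor (a point): centre of the steel pan's flat floor, on its upper face, 184 mm above the bench when level; moves with the pan; axes as the station's when level. Floor 150 mm (x) by 138 mm (y); walls 51 mm high at the rear (-y) and both x sides; at +y, from 69 mm on, a lip 42 mm long slopes up by 16 mm, over which the pan empties
- lever_grip (a point): point to take the pan's lever: on a black round bar 18 mm thick, 72 mm long, parallel to the pivot axis, 110 mm from it, on the robot's side of the stand, 157 mm from mid pan. Pan level: it leans 0.85 rad back from upright towards -y; full tip: 0.90 rad towards +y. The bar's free end is 30 mm nearer the robot, the lever arm 42 mm farther
- box_floor (a point): centre of the inner floor of the open grey stock box beside the stand, 11 mm above the bench, axes as the station's: 160 mm (x) by 180 mm (y) inside, walls 5 mm, rim 96 mm above the bench
- cover (a joint): how far the flat aluminium cover of the stock box is slid open, m: 0 fully closed, 0.15 fully open, moving along the station's +x (away from the robot). It takes about 2 N and stays where it is left. The cover is 4 mm thick, its upper face 103 mm above the bench
- cover_handle (a point): middle of the bar handle on the cover, near the cover's robot-side edge: bar 12 mm (x) by 68 mm (y) by 10 mm high on two feet, its centre 27 mm above the cover's upper face and 130 mm above the bench; moves with the cover
- casting1: one of 4 to 6 alike cast aluminium T-section blocks (absent ones read None from the start): 44 mm long (x); foot 30 mm wide (y), 12 mm thick; web 14 mm wide, 22 mm high along the foot's middle; 34 mm high in all. Origin at mid height, 17 mm above the underside; z from foot to web. 56 to 112 g. Starts standing on its foot on the bench, any yaw, left or right of the station
- casting2: one of 4 to 6 alike cast aluminium T-section blocks (absent ones read None from the start): 44 mm long (x); foot 30 mm wide (y), 12 mm thick; web 14 mm wide, 22 mm high along the foot's middle; 34 mm high in all. Origin at mid height, 17 mm above the underside; z from foot to web. 56 to 112 g. Starts standing on its foot on the bench, any yaw, left or right of the station
- casting3: one of 4 to 6 alike cast aluminium T-section blocks (absent ones read None from the start): 44 mm long (x); foot 30 mm wide (y), 12 mm thick; web 14 mm wide, 22 mm high along the foot's middle; 34 mm high in all. Origin at mid height, 17 mm above the underside; z from foot to web. 56 to 112 g. Starts standing on its foot on the bench, any yaw, left or right of the station
- casting4: one of 4 to 6 alike cast aluminium T-section blocks (absent ones read None from the start): 44 mm long (x); foot 30 mm wide (y), 12 mm thick; web 14 mm wide, 22 mm high along the foot's middle; 34 mm high in all. Origin at mid height, 17 mm above the underside; z from foot to web. 56 to 112 g. Starts standing on its foot on the bench, any yaw, left or right of the station
- casting5: one of 4 to 6 alike cast aluminium T-section blocks (absent ones read None from the start): 44 mm long (x); foot 30 mm wide (y), 12 mm thick; web 14 mm wide, 22 mm high along the foot's middle; 34 mm high in all. Origin at mid height, 17 mm above the underside; z from foot to web. 56 to 112 g. Starts standing on its foot on the bench, any yaw, left or right of the station
- casting6: one of 4 to 6 alike cast aluminium T-section blocks (absent ones read None from the start): 44 mm long (x); foot 30 mm wide (y), 12 mm thick; web 14 mm wide, 22 mm high along the foot's middle; 34 mm high in all. Origin at mid height, 17 mm above the underside; z from foot to web. 56 to 112 g. Starts standing on its foot on the bench, any yaw, left or right of the station
- collar: bystander: plain round aluminium ring 48 mm across, 16 mm high; origin under its centre
- tin: bystander: closed round tin 54 mm across, 35 mm high; origin under its centre
- bush: bystander: round flanged aluminium bush, flange 50 mm across and 8 mm thick, 35 mm high; origin under its centre
- plate: bystander: square aluminium plate 46 x 46 x 10 mm with a hole; origin under its centre
- brush: bystander: brush 170 mm long lying at the right; origin under its middle
- jar: bystander: white jar 70 mm across, 55 mm high, at the left; origin under its centre
Things that resemble listed ones, but are neither listed nor needed, are in the scene too. Leave any yellow look-alike of the casting6 alone.

How it is judged:
On the way, in this order (a step that is already met when the one before it is completed fails the run):
1. all the castings lie together in the level pan (x of casting1 in the frame of pan_floor between -0.08 and 0.08 m and y of casting1 in the frame of pan_floor between -0.08 and 0.105 m and z of casting1 in the frame of pan_floor between 0 and 0.06 m and x of casting2 in the frame of pan_floor between -0.08 and 0.08 m and y of casting2 in the frame of pan_floor between -0.08 and 0.105 m and z of casting2 in the frame of pan_floor between 0 and 0.06 m and x of casting3 in the frame of pan_floor between -0.08 and 0.08 m and y of casting3 in the frame of pan_floor between -0.08 and 0.105 m and z of casting3 in the frame of pan_floor between 0 and 0.06 m and x of casting4 in the frame of pan_floor between -0.08 and 0.08 m and y of casting4 in the frame of pan_floor between -0.08 and 0.105 m and z of casting4 in the frame of pan_floor between 0 and 0.06 m and x of casting5 in the frame of pan_floor between -0.08 and 0.08 m and y of casting5 in the frame of pan_floor between -0.08 and 0.105 m and z of casting5 in the frame of pan_floor between 0 and 0.06 m and x of casting6 in the frame of pan_floor between -0.08 and 0.08 m and y of casting6 in the frame of pan_floor between -0.08 and 0.105 m and z of casting6 in the frame of pan_floor between 0 and 0.06 m and value of joint pan below 0.15 rad), for 0.3 s.
2. the pan is tipped by more than 1.2 rad and all the castings have left it (value of joint pan above 1.2 rad and height (world z) of each of casting1, casting2, casting3, casting4, casting5, casting6 below 0.12 m), for 0.2 s.
At the end, for the whole second after the job is handed in: all the castings lie at rest inside the stock box, the pan is level (within 0.08 rad of its stop) and the cover is shut (within 8 mm) (x of casting1 in the frame of box_floor between -0.082 and 0.082 m and y of casting1 in the frame of box_floor between -0.092 and 0.092 m and z of casting1 in the frame of box_floor between 0 and 0.085 m and x of casting2 in the frame of box_floor between -0.082 and 0.082 m and y of casting2 in the frame of box_floor between -0.092 and 0.092 m and z of casting2 in the frame of box_floor between 0 and 0.085 m and x of casting3 in the frame of box_floor between -0.082 and 0.082 m and y of casting3 in the frame of box_floor between -0.092 and 0.092 m and z of casting3 in the frame of box_floor between 0 and 0.085 m and x of casting4 in the frame of box_floor between -0.082 and 0.082 m and y of casting4 in the frame of box_floor between -0.092 and 0.092 m and z of casting4 in the frame of box_floor between 0 and 0.085 m and x of casting5 in the frame of box_floor between -0.082 and 0.082 m and y of casting5 in the frame of box_floor between -0.092 and 0.092 m and z of casting5 in the frame of box_floor between 0 and 0.085 m and x of casting6 in the frame of box_floor between -0.082 and 0.082 m and y of casting6 in the frame of box_floor between -0.092 and 0.092 m and z of casting6 in the frame of box_floor between 0 and 0.085 m and linear speed of each of casting1, casting2, casting3, casting4, casting5, casting6 below 0.03 m/s and value of joint pan below 0.08 rad and value of joint cover below 0.008 m); the robot touches nothing.
It fails at once if a bystander (collar, tin, bush, plate, brush or jar) is shifted by more than 60 mm (distance of any of collar, tin, bush, plate, brush, jar from where it was at the start of the episode above 0.06 m).
Of casting1, casting2, casting3, casting4, casting5, casting6 only 4 to 6 are there at a start; the rules pass over those that are not, and their reading is None.
At some moment in a run one of casting1, casting2, casting3, casting4, casting5, casting6 may be knocked a few centimetres aside while the robot is not near it.
Once in a run the grip may slacken for a moment while it holds something.
It also fails if it takes over 208 s, if anything falls off the work surface, if the arm or the gripper's body presses on something with over 40 N, if the wrist force passes 120 N, or if a joint passes its speed limit or range.

## Robot

A 6-joint arm with a two-finger parallel gripper is mounted at the origin on the work surface. World frame = base frame: x ahead of the robot, y to its left, z up, the work surface at z = 0. Lengths are in m, angles in rad, forces in N, time in s.
With the tool pointing down it reaches from about 0.275 to 0.825 m from the base axis. Payload 4.9 kg.
Tool frame: the origin (TCP) lies at the very end of the fingers, on their centre line; the grasp point (between the pads) lies 19 mm behind it (r.hold_point_z is the distance from the TCP to the grasp point, in m); y points along the fingers, z is the direction in which the jaws open and shut, and the axes are right-handed (so a half turn about y gives the same grasp; the last joint's range is limited). The gripper opens to 85 mm and grips with 20 to 120 N. Pads are 22 mm wide; open, the fingers measure 114 mm over their backs; the gripper's body (76 mm by 85 mm) begins 54 mm behind the grasp point. The pads swing forward as they close: fully open they stand 13 mm farther back than shut.
Start: joints at [1.172, 0.326, -0.193, 1.052, 0, 1.437], TCP at [0.144, 0.531, 0.231] pointing down, gripper open.
Joint ranges: [-2.65, 2.65], [-0.97, 1.79], [-1.3, 1.35], [-1.93, 2.1], [-1.47, 1.37], [-3.14, 3.14]. Speed limits (rad/s): [2.57, 2.57, 3.14, 3.14, 3.14, 3.14].

## Interface

Orientations are given as a unit quaternion [x, y, z, w].
In Python, from rig import r, imaging gives the robot as it stands.
- The arm moves only by the tool carry_out, never from a script. Its argument "deltas" is a list of rows, each a list of 3 entries, a list of its own where there are three numbers: the turn, a rotation vector about the tool's x, y, z in degrees, then the shift along the tool's x, y, z in cm, then the opening, from 0 (shut) to 1 (fully open). In form: [[[ax, ay, az], [tx, ty, tz], hand], ...]. A call has 1 to 5 rows; each row shifts and turns the commanded pose from where the row before left it, along the tool's axes as they then stand; what a row does not reach is not made up. A row lasts 1/8 s, in which the tool goes at most 62.5 mm and 10.7 degrees, less where a joint would pass 70% of its speed; a pose out of reach is approached as far as the arm can. A call with a gripper value outside its range is refused whole. The fingers move at their own pace and stop on an object; "force" is the grip in N (left out, the last holds). Time passes only in rows, so rows that do not move let the fingers close. It gives the time, the measured TCP pose, the force and the opening at its end, in the units of the state.
- r.sense(): the state, without advancing time (a new reading comes with each control period).
- imaging.get_image(name): name is "scene" or "top" or "wrist"; returns the picture (480x640x3 uint8, blue, green, red); there is no depth.
- imaging.get_calibration(name): a dict with "fx", "fy", "cx", "cy" (pixels), "k1" (the pictures are not rectified: a ray, as slopes to the right and down, at radius r is drawn at 1 + k1 r^2 times it, then the intrinsics apply), "xyz" and "attitude" of the camera in the world. Camera axes: x right, y up, looking along -z (the intrinsics and any distortion apply to the point x, -y, -z); pixel columns grow to the right and rows downward; lengths in m; the calibration is good to about 2 mm. A picture is of the moment at which its call begins: read the wrist's pose just before it. get_calibration takes no time and is no camera call; for the wrist camera it gives the pose at the moment of the call.
- r.sign_off(): hands the job in, once; it reports no verdict.
The state is a dict: "time_s": time; "qpos": joint angles; "qvel": joint speeds; "joint_efforts": joint torques, N m; "tool_pos": TCP position; "ee_rot": TCP orientation; "force": force on the tool from outside, world axes, zero at the start; "wrist_torque": the same for the moment, N m; "grip_width": finger opening in m.
Only numpy, scipy, OpenCV 4.12 (cv2) and the standard library are available. Lean on these libraries where they do the work, as an engineer would, in place of code of your own. Each camera call takes 0.05 s, during which the arm holds its last target. There are 200 camera calls.

## Working session

There is one attempt and no reset: what is moved stays moved. The work goes in short steps, Python scripts to look and compute and a tool call to move; the robot and the scene stay as the last step left them, time stands still between calls to the robot, and variables do not carry over. Pictures are saved under pics/ and viewed, about 12 in all and at most 16, crops included, and the job is handed in when it is done.

Besides the shell and the picture viewer there is one more tool, called after ">>>" as a command line: name --argument value ..., lists and objects as JSON in quotes. carry_out: Moves the arm, as the interface text tells. Its arguments: {"type":"object","properties":{"deltas":{"type":"array","items":{"type":"array"}},"force":{"type":"number"}},"required":["deltas"]}

```bash
ls; mkdir -p pics
cat > h.py <<'E'
import numpy as np, cv2
from scipy.spatial.transform import Rotation as R
from rig import r, imaging
def ray(cal,px):
    K=np.array([[cal['fx'],0,cal['cx']],[0,cal['fy'],cal['cy']],[0,0,1.]])
    px=np.atleast_2d(np.asarray(px,float))
    d=cv2.undistortPoints(px.reshape(-1,1,2),K,np.array([cal['k1'],0,0,0,0.])).reshape(-1,2)
    # k1 model: drawn = ray*(1+k1 r^2) same as opencv
    v=np.c_[d[:,0],-d[:,1],-np.ones(len(d))]
    return np.array(cal['xyz']),R.from_quat(cal['attitude']).apply(v)
def plane(cal,px,z):
    o,v=ray(cal,px); t=(z-o[2])/v[:,2]; return o+v*t[:,None]
def proj(cal,P):
    P=np.atleast_2d(P); p=R.from_quat(cal['attitude']).inv().apply(P-np.array(cal['xyz']))
    u=p[:,0]/-p[:,2]; w=-p[:,1]/-p[:,2]; s=1+cal['k1']*(u*u+w*w)
    return np.c_[cal['fx']*u*s+cal['cx'],cal['fy']*w*s+cal['cy']]
E
python3 - <<'E'
from h import *
print(r.sense(), r.hold_point_z)
for n in("scene","top"):
    cv2.imwrite(f"pics/{n}0.png",imaging.get_image(n)); print(n,imaging.get_calibration(n))
E
```

```text
pics
{'time_s': 0.0, 'qpos': array([ 1.17176706e+00,  3.26923299e-01, -1.93608790e-01,  1.05200131e+00,
       -3.49185633e-05,  1.43664494e+00]), 'qvel': array([ 0.00101208, -0.00030458,  0.00105492, -0.0015892 ,  0.00045385,
       -0.00125092]), 'joint_efforts': array([-1.00249461e-03, -4.43396294e+01,  2.62440813e+01,  1.55867322e-02,
       -4.19641428e-04,  1.95974756e-06]), 'tool_pos': array([0.14372512, 0.53027158, 0.23050359]), 'ee_rot': array([ 0.70150993, -0.09352479,  0.09322502, -0.70031852]), 'force': array([-0.07993034,  0.00928759, -0.34559397]), 'wrist_torque': array([-0.04466558, -0.00811666,  0.03480269]), 'grip_width': 0.08541228319829401} 0.0187
scene {'fx': 527.0895350380785, 'fy': 527.0895350380785, 'cx': 316.24180133083223, 'cy': 231.95109578431575, 'k1': -0.07527855958333311, 'xyz': array([0.91165068, 0.77371956, 0.96716283]), 'attitude': array([0.10603149, 0.38781093, 0.88190785, 0.24616773])}
top {'fx': 493.6661402864171, 'fy': 493.6661402864171, 'cx': 317.49291693915336, 'cy': 230.2802603841832, 'k1': -0.02768337514164018, 'xyz': array([0.40552904, 0.01129683, 1.40491873]), 'attitude': array([-0.02575415,  0.01965983,  0.71196263, -0.70146948])}
```

View pics/top0.png

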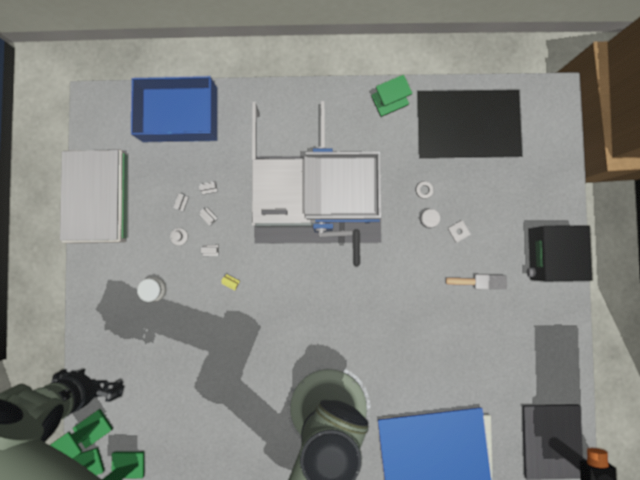

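View pics/scene0.png

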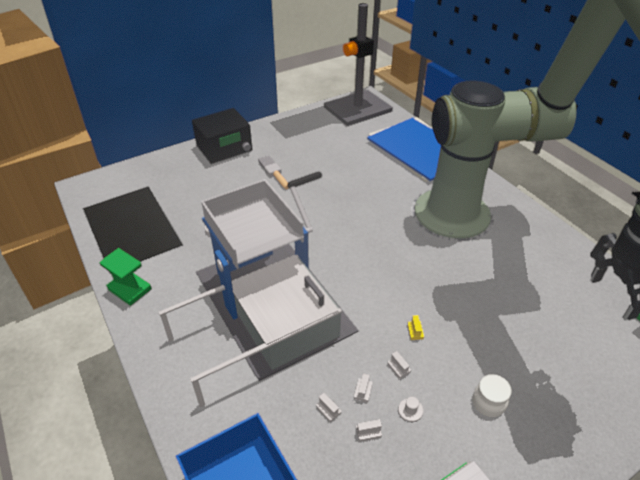

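The top view shows four castings, at (207,187), (180,202), (208,216) and (210,250). The bush is at (179,237), the yellow look-alike at (230,282), and the station at about (315,190) with the lever bar at (356,248). I'll measure these on an enlargement.

Run:
```python
from h import *
im=cv2.imread("pics/top0.png"); c=imaging.get_calibration("top")
cv2.imwrite("pics/crop1.png",cv2.resize(im[90:290,160:400],None,fx=3,fy=3,interpolation=cv2.INTER_CUBIC))
g=im.min(axis=2); print(np.median(g[150:280,150:240]))
m=((g>190)*255).astype(np.uint8); m[:,:165]=0;m[:,225:]=0;m[:175]=0;m[265:]=0
for k in cv2.findContours(m,0,2)[0]:
    if cv2.contourArea(k)<8: continue
    b=cv2.boxPoints(cv2.minAreaRect(k)); P=plane(c,b,0.034)[:,:2]; e1=P[1]-P[0];e2=P[2]-P[1]
    e=e1 if np.hypot(*e1)>np.hypot(*e2) else e2
    print(b.mean(0),P.mean(0),np.hypot(*e1),np.hypot(*e2),np.degrees(np.arctan2(e[1],e[0]))%180)
```

```text
159.0
[182.44116 238.73529] [0.47586206 0.39993346] 0.0362287251521934 0.013025631255005561 147.2654289760188
```

View pics/crop1.png

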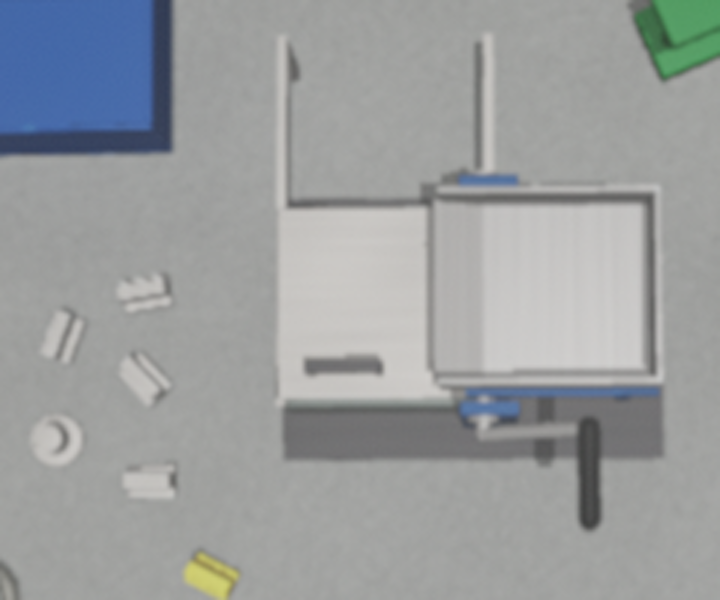

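The enlargement shows the base-plate front corners at crop (284,460) and (663,458), the handle at (343,366) and the lever bar at (590,474). The casting webs read clearly and the cover is shut. Next I'll turn these into world positions.

```bash
cat >> h.py <<'E'
def state():
    s=r.sense(); return s,np.array(s['tool_pos']),R.from_quat(s['ee_rot'])
E
python3 - <<'E'
from h import *
c=imaging.get_calibration("top"); s=imaging.get_calibration("scene")
F={'baseL':(284,460,.006),'baseR':(663,458,.006),'handle':(343,366,.135),'coverNL':(278,403,.103),'coverFL':(285,205,.103),'lever_far':(590,420,.2426+.009),'lever_near':(590,526,.2516),
'panRN':(659,381,.235),'panRF':(659,189,.235),'lipN':(434,376,.2),'lipF':(432,190,.2),'c1':(143,290,.03),'c2':(63,335,.03),'c3':(146,378,.03),'c4':(150,482,.03),'yel':(211,575,.03),'bush':(55,438,.02)}
for k,(u,v,z) in F.items(): print(k,plane(c,[(u+.5)/3+160-.5,(v+.5)/3+90-.5],z)[0].round(4))
_,p,q=state(); print(q.as_matrix().round(3))
w=imaging.get_calibration("wrist"); print(w, q.inv().apply(np.array(w['xyz'])-p), (q.inv()*R.from_quat(w['attitude'])).as_matrix().round(3))
E
```

```text
baseL [0.4621 0.2026 0.006 ]
baseR [ 0.4587 -0.1558  0.006 ]
handle [0.5372 0.1335 0.135 ]
coverNL [0.5086 0.1943 0.103 ]
coverFL [0.6855 0.1871 0.103 ]
lever_far [ 0.4799 -0.0702  0.2516]
lever_near [ 0.3974 -0.0686  0.2516]
panRN [ 0.5111 -0.1266  0.235 ]
panRF [ 0.6652 -0.1302  0.235 ]
lipN [0.5211 0.0528 0.2   ]
lipF [0.6751 0.0525 0.2   ]
c1 [0.6228 0.331  0.03  ]
c2 [0.5815 0.4065 0.03  ]
c3 [0.5398 0.3282 0.03  ]
c4 [0.4425 0.3245 0.03  ]
yel [0.3555 0.2678 0.03  ]
bush [0.4854 0.4165 0.02  ]
[[ 0.965 -0.001  0.262]
 [-0.262 -0.001  0.965]
 [-0.    -1.    -0.001]]
{'fx': 340.5858039072953, 'fy': 340.5858039072953, 'cx': 320.93402367811154, 'cy': 237.4217163816911, 'k1': -0.06317007406000506, 'xyz': array([0.07785085, 0.54961787, 0.37278814]), 'attitude': array([-0.11070183, -0.08382278,  0.60093351,  0.78714532])} [-0.068648   -0.14217195  0.00111869] [[ 0.002 -0.961 -0.275]
 [-0.     0.275 -0.961]
 [ 1.     0.002  0.   ]]
```

>>> carry_out --deltas '[[[0, -7.6, 0], [0, 0, 0], 1], [[0, -7.6, 0], [0, 0, 0], 1], [[0, 0, 0], [5.1, 0, -2.4], 1], [[0, 0, 0], [5.1, 0, -2.4], 1], [[0, 0, 0], [5.1, 0, -2.4], 1]]'

```text
time_s: 0.72
tool_pos: [0.298, 0.458, 0.231]
ee_rot: [0.707, 0.0, -0.001, -0.707]
force: [0.7, 0.6, 0.4]
grip_width: 0.0853
```

>>> carry_out --deltas '[[[0, 0, 0], [5.1, 0, -2.4], 0.5], [[0, 0, 0], [5.1, 0, -2.4], 0.5], [[0, 0, 0], [5.1, 0, -2.4], 0.5], [[0, 0, 0], [5.1, 0, -2.4], 0.5], [[0, 0, 0], [0, 0, 0], 0.5]]'

```text
time_s: 1.35
tool_pos: [0.5042, 0.3607, 0.2302]
ee_rot: [0.707, -0.002, 0.002, -0.707]
force: [-0.9, 0.1, -1.2]
grip_width: 0.0426
```

Run:
```python
from h import *
s,p,q=state(); print(s['time_s'],p,q.as_matrix().round(3),s['grip_width'])
import pickle
c=imaging.get_calibration("wrist"); im=imaging.get_image("wrist"); cv2.imwrite("pics/w1.png",im); pickle.dump(c,open("w1.pkl","wb"))
```

```text
1.35 [0.50423892 0.36070431 0.2302417 ] [[ 1.     0.     0.005]
 [-0.005 -0.001  1.   ]
 [ 0.    -1.    -0.001]] 0.04255698457141932
```

View pics/w1.png

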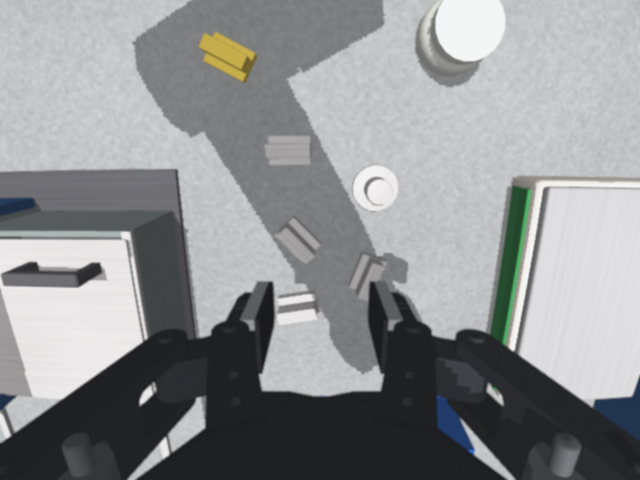

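The wrist view (right is +y, up is -x) shows the castings at (288,150), (298,241), (368,275) and (297,308), the bush at (376,188), and the handle at (53,273). I'll enlarge it to pick out the web edges.

Run:
```python
from h import *
im=cv2.imread("pics/w1.png")[125:335,255:405]
l=cv2.createCLAHE(3,(4,4)).apply(im.min(axis=2))
cv2.imwrite("pics/crop2.png",cv2.resize(l,None,fx=2.8,fy=2.8,interpolation=cv2.INTER_CUBIC))
```

```text
(no output)
```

View pics/crop2.png

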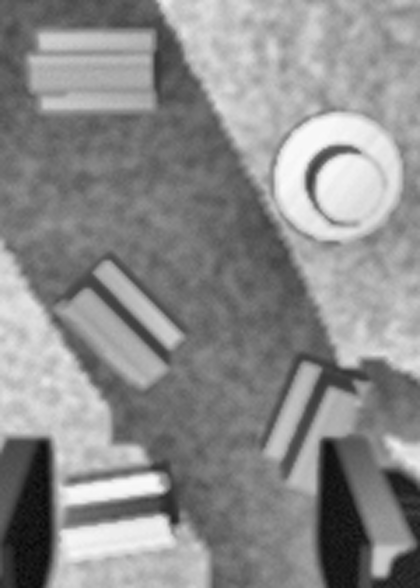

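```bash
cat >> h.py <<'E'
def plan(x,y,z,jaw=None):
    """turn about tool y (deg), then shift (cm) in tool axes after the turn; jaw = world angle (deg, mod 180) of tool z"""
    s,p,q=state(); m=q.as_matrix(); a=0
    if jaw is not None:
        cur=np.degrees(np.arctan2(m[1,2],m[0,2])); d=(jaw-cur+90)%180-90
        a=-d
    # levelled target attitude
    j=np.radians(np.degrees(np.arctan2(m[1,2],m[0,2]))-a); Z=np.array([np.cos(j),np.sin(j),0]); Y=np.array([0,0,-1.]); T=np.c_[np.cross(Y,Z),Y,Z]
    t=T.T@(np.array([x,y,z])-p)*100
    print('t',round(s['time_s'],2),'pos',p.round(4),'rot',np.degrees((q.inv()*R.from_matrix(T)).as_rotvec()).round(1),'shift',t.round(2),'q6 %.2f'%s['qpos'][5],'w %.4f'%s['grip_width'],'F',np.round(s['force'],1))
E
python3 - <<'E'
from h import *
import pickle
c=pickle.load(open("w1.pkl","rb"))
for n,u,v,dx,dy in (('c4',93,73,0,1),('c3',115,338,.68,.74),('c2',322,428,.945,-.33),('c1',117,535,-.09,1)):
    px=[(u+.5)/2.8+255-.5,(v+.5)/2.8+125-.5]; P=plane(c,px,.034)[0]; long=np.degrees(np.arctan2(dy,dx)); print(n,P.round(4),'jaw',(long+90)%180); 
    plan(P[0],P[1],.1,(long+90)%180)
print(plane(c,[[178,170]],.006), plane(c,[[53,266]],.135), plane(c,[[130,236],[7,268],[99,265]],[.103,.135,.135]))
E
```

```text
c4 [0.4453 0.3298 0.034 ] jaw 0.0
t 1.4 pos [0.5022 0.3617 0.2303] rot [ 0.1 89.8 -0. ] shift [ 3.19 13.03 -5.68] q6 0.51 w 0.0428 F [-0.4  0.6 -1.1]
c3 [0.5412 0.3349 0.034 ] jaw 137.41950921665634
t 1.4 pos [0.5022 0.3617 0.2303] rot [ -0.  -47.6  -0.1] shift [ 0.67 13.03 -4.69] q6 0.51 w 0.0428 F [-0.4  0.6 -1.1]
c2 [0.5779 0.4131 0.034 ] jaw 70.75047412731827
t 1.4 pos [0.5022 0.3617 0.2303] rot [ 0.  19.1 -0.1] shift [ 5.46 13.03  7.35] q6 0.51 w 0.0428 F [-0.4  0.6 -1.1]
c1 [0.6231 0.3333 0.034 ] jaw 5.142764557884249
t 1.4 pos [0.5022 0.3617 0.2303] rot [ 0.1 84.7 -0. ] shift [ 3.91 13.03 11.79] q6 0.51 w 0.0428 F [-0.4  0.6 -1.1]
[[0.46447458 0.20816856 0.006     ]] [[0.52554278 0.15286137 0.135     ]] [[0.51068177 0.20104004 0.103     ]
 [0.52742131 0.1117061  0.135     ]
 [0.52464126 0.19141058 0.135     ]]
```

>>> carry_out --deltas '[[[0, 10, 0], [0, 1.4, 0], 0.5], [[0, 10, 0], [0, 1.4, 0], 0.5], [[0, 10, 0], [0, 1.4, 0], 0.5], [[0, 10, 0], [0, 1.4, 0], 0.5], [[0, 10, 0], [0, 1.4, 0], 0.5]]' --force 60

```text
time_s: 2.02
tool_pos: [0.4992, 0.3638, 0.1607]
ee_rot: [0.641, -0.3, 0.3, -0.64]
force: [-0.1, 0.7, 0.2]
grip_width: 0.0428
```

>>> carry_out --deltas '[[[0, 10, 0], [0, 1.4, 0], 0.5], [[0, 10, 0], [0, 1.4, 0], 0.5], [[0, 10, 0], [0, 1.4, 0], 0.5], [[0, 10, 0], [0, 1.4, 0], 0.5], [[0, 0, 0], [1.6, 0, -2.8], 0.5]]'

```text
time_s: 2.65
tool_pos: [0.4719, 0.3479, 0.1038]
ee_rot: [0.501, -0.5, 0.499, -0.5]
force: [-0.3, 0.3, -0.1]
grip_width: 0.0427
```

>>> carry_out --deltas '[[[0, 0, 0], [1.6, 0, -2.9], 0.5], [[0, 0, 0], [0, 0, 0], 0.5], [[0, 0, 0], [0, 0, 0], 0.5]]'

```text
time_s: 3.02
tool_pos: [0.444, 0.332, 0.1058]
ee_rot: [-0.5, 0.499, -0.5, 0.501]
force: [0.4, 0.5, 0.0]
grip_width: 0.0427
```

Run:
```python
from h import *
plan(.4453,.3298,.016,0)
c=imaging.get_calibration("wrist"); im=imaging.get_image("wrist"); cv2.imwrite("pics/w2.png",im)
print(proj(c,[[.4453,.3298,.034],[.4453,.3078,.034],[.4453,.3518,.034]]).round(), c)
```

```text
t 3.02 pos [0.444  0.332  0.1058] rot [-0.1  0.1 -0. ] shift [0.22 8.98 0.13] q6 2.08 w 0.0427 F [0.4 0.5 0. ]
[[321. 254.]
 [321. 285.]
 [321. 222.]] {'fx': 340.5858039072953, 'fy': 340.5858039072953, 'cx': 320.93402367811154, 'cy': 237.4217163816911, 'k1': -0.06317007406000506, 'xyz': array([0.44509687, 0.4023974 , 0.24801233]), 'attitude': array([-1.38194258e-01, -8.06947316e-04, -2.58553436e-04,  9.90404780e-01])}
```

View pics/w2.png

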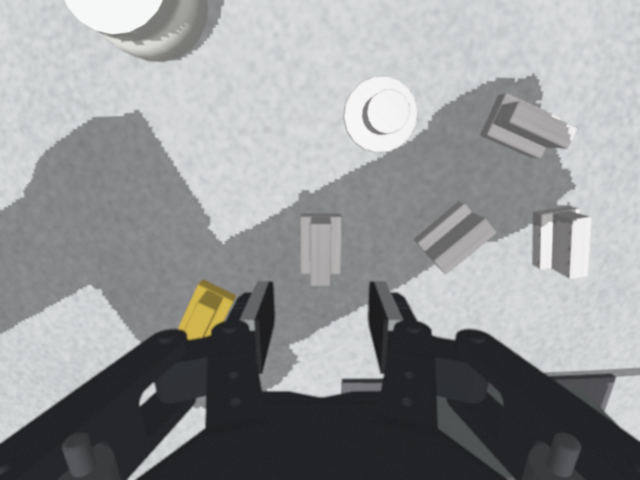

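The projected casting lands on the real one (web centre 321,254), between the fingers. Now I'll grasp it.

>>> carry_out --deltas '[[[0, 0, 0], [0.2, 4.5, 0.1], 0.5], [[0, 0, 0], [0, 4.5, 0], 0.5], [[0, 0, 0], [0, 0, 0], 0.5], [[0, 0, 0], [0, 0, 0], 0], [[0, 0, 0], [0, 0, 0], 0]]'

```text
time_s: 3.7
tool_pos: [0.4468, 0.3301, 0.0175]
ee_rot: [-0.499, 0.499, -0.5, 0.501]
force: [0.8, -0.3, -0.2]
grip_width: 0.0125
```

>>> carry_out --deltas '[[[0, 0, 0], [0, 0, 0], 0], [[0, 0, 0], [0, 0, 0], 0]]'

```text
time_s: 3.95
tool_pos: [0.4467, 0.33, 0.0173]
ee_rot: [-0.499, 0.5, -0.5, 0.502]
force: [-0.6, -0.4, 6.9]
grip_width: 0.0127
```

>>> carry_out --deltas '[[[0, 0, 0], [0, -4, 0], 0], [[0, 0, 0], [0, -5, 0], 0], [[0, 0, 0], [0, -6, 0], 0], [[0, 0, 0], [0, -6, 0], 0], [[0, 0, 0], [0, -4, 0], 0]]'

```text
time_s: 4.58
tool_pos: [0.4456, 0.3293, 0.2692]
ee_rot: [-0.499, 0.499, -0.5, 0.502]
force: [0.4, 0.6, -0.5]
grip_width: 0.0125
```

Run:
```python
from h import *
plan(.560,-.080,.275,90); plan(.560,-.080,.275,0)
```

```text
t 4.58 pos [0.4456 0.3293 0.2692] rot [ -0.3 -90.    0.1] shift [ 11.44  -0.58 -40.93] q6 2.07 w 0.0125 F [ 0.4  0.6 -0.5]
t 4.58 pos [0.4456 0.3293 0.2692] rot [-0.2  0.  -0.1] shift [40.93 -0.58 11.44] q6 2.07 w 0.0125 F [ 0.4  0.6 -0.5]
```

>>> carry_out --deltas '[[[0, 0, 0], [5.2, -0.4, 2.2], 0], [[0, 0, 0], [5.2, -0.4, 2.2], 0], [[0, 0, 0], [5.2, -0.4, 2.2], 0], [[0, 0, 0], [5.2, -0.4, 2.2], 0], [[0, 0, 0], [5.2, 0, 2.2], 0]]'

```text
time_s: 5.2
tool_pos: [0.5557, 0.0673, 0.2824]
ee_rot: [-0.5, 0.499, -0.5, 0.501]
force: [0.2, 0.0, -0.0]
grip_width: 0.0126
```

>>> carry_out --deltas '[[[0, 0, 0], [5.2, 0, 2.3], 0], [[0, 0, 0], [5.2, 0, 2.3], 0], [[0, 0, 0], [5.2, 0, 2.3], 0], [[0, 0, 0], [0, 0, 0], 0]]'

```text
time_s: 5.7
tool_pos: [0.625, -0.0909, 0.2809]
ee_rot: [0.499, -0.501, 0.502, -0.499]
force: [-0.1, 0.8, -1.1]
grip_width: 0.0127
```

Run:
```python
from h import *
plan(.627,-.09,.205,0)
import pickle
c=imaging.get_calibration("wrist"); im=imaging.get_image("wrist"); cv2.imwrite("pics/w3.png",im); pickle.dump(c,open("w3.pkl","wb"))
```

```text
t 5.7 pos [ 0.625  -0.0909  0.2809] rot [-0.  -0.3  0.1] shift [-0.09  7.59  0.2 ] q6 1.31 w 0.0127 F [-0.1  0.8 -1.1]
```

View pics/w3.png

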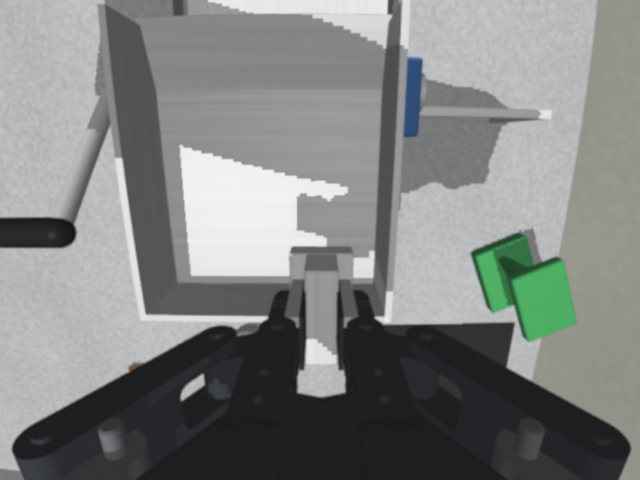

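The view shows the casting in the gripper above the pan. The rim corners are at about (143,318) and (392,318), the floor's rear line is at row about 280, and the lever bar's far end is at (75,233).

Run:
```python
from h import *
import pickle
c=pickle.load(open("w3.pkl","rb"))
print(plane(c,[[143,318],[392,318]],.235).round(4)); print(plane(c,[[178,282],[375,280],[165,93],[380,90]],.184).round(4));print(plane(c,[[137,15],[392,15]],.2).round(4));print(plane(c,[[76,234],[40,220],[40,247]],.243).round(4))
```

```text
[[ 0.5139 -0.1261  0.235 ]
 [ 0.6702 -0.1264  0.235 ]]
[[ 0.5164 -0.1235  0.184 ]
 [ 0.6672 -0.1226  0.184 ]
 [ 0.5232  0.0121  0.184 ]
 [ 0.6659  0.0119  0.184 ]]
[[0.5172 0.0552 0.2   ]
 [0.6692 0.052  0.2   ]]
[[ 0.4874 -0.0688  0.243 ]
 [ 0.4669 -0.0604  0.243 ]
 [ 0.463  -0.0764  0.243 ]]
```

>>> carry_out --deltas '[[[0, 0, 0], [-0.1, 4, 0.2], 0], [[0, 0, 0], [0, 3.6, 0], 0], [[0, 0, 0], [0, 0, 0], 0], [[0, 0, 0], [0, 0, 0], 0.33], [[0, 0, 0], [0, 0, 0], 0.33]]'

```text
time_s: 6.38
tool_pos: [0.6268, -0.0856, 0.2069]
ee_rot: [-0.5, 0.499, -0.5, 0.501]
force: [-0.6, -0.1, -0.4]
grip_width: 0.028
```

>>> carry_out --deltas '[[[0, 0, 0], [0, 0, 0], 0.33], [[0, 0, 0], [0, -5, 0], 0.33], [[0, 0, 0], [0, -5, 0], 0.33], [[0, 0, 0], [0, 0, 0], 0.33]]'

```text
time_s: 6.88
tool_pos: [0.6286, -0.0865, 0.3107]
ee_rot: [0.498, -0.497, 0.503, -0.502]
force: [0.8, 0.5, -0.9]
grip_width: 0.0279
```

Run:
```python
from h import *
plan(.535,.29,.25,45); plan(.5412,.3349,.1,137.4-180)
cv2.imwrite("pics/w4.png",imaging.get_image("wrist")); im=imaging.get_image("top"); cv2.imwrite("pics/top1.png",im)
a=cv2.resize(im[150:275,150:400],None,fx=3,fy=3); b=cv2.imread("pics/w4.png")[0:400,60:500][::2,::2]
o=np.zeros((a.shape[0]+b.shape[0],a.shape[1],3),np.uint8); o[:a.shape[0]]=a; o[a.shape[0]:,:b.shape[1]]=b; cv2.imwrite("pics/m1.png",o); print(o.shape)
```

```text
t 6.88 pos [ 0.6286 -0.0865  0.3107] rot [ -0.4 -45.    0.3] shift [-33.24   6.07  20.01] q6 1.32 w 0.0279 F [ 0.8  0.5 -0.9]
t 6.88 pos [ 0.6286 -0.0865  0.3107] rot [-0.5 42.6 -0.1] shift [-25.11  21.07 -34.96] q6 1.32 w 0.0279 F [ 0.8  0.5 -0.9]
(575, 750, 3)
```

View pics/m1.png

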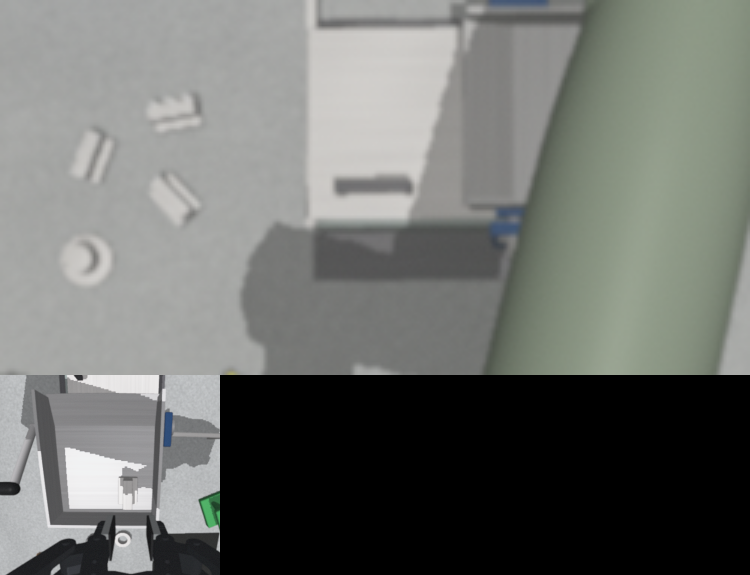

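>>> carry_out --deltas '[[[0, 10.6, 0], [0, 0, 0], 0.5], [[0, 10.6, 0], [0, 0, 0], 0.5], [[0, 10.6, 0], [0, 0, 0], 0.5], [[0, 10.6, 0], [0, 0, 0], 0.5], [[0, 0, 0], [-3.1, 0, -4.4], 0.5]]'

```text
time_s: 7.6
tool_pos: [0.6143, -0.0354, 0.3026]
ee_rot: [-0.284, 0.648, -0.647, 0.282]
force: [0.6, 1.8, 0.3]
grip_width: 0.0428
```

>>> carry_out --deltas '[[[0, 0, 0], [-3.1, 0, -4.4], 0.5], [[0, 0, 0], [-3.1, 0, -4.4], 0.5], [[0, 0, 0], [-3.1, 0, -4.4], 0.5], [[0, 0, 0], [-3.1, 0, -4.4], 0.5], [[0, 0, 0], [-3.1, 0, -4.4], 0.5]]'

```text
time_s: 8.22
tool_pos: [0.5551, 0.2308, 0.3034]
ee_rot: [-0.287, 0.647, -0.647, 0.284]
force: [0.2, -1.1, -0.4]
grip_width: 0.0424
```

>>> carry_out --deltas '[[[0, 0, 0], [-3.2, 0, -4.4], 0.5], [[0, 0, 0], [-3.3, 3, -4.1], 0.5], [[0, 0, 0], [0, 6, 0], 0.5], [[0, 0, 0], [0, 6, 0], 0.5], [[0, 0, 0], [0, 5, 0], 0.5]]'

```text
time_s: 8.85
tool_pos: [0.5352, 0.334, 0.1011]
ee_rot: [0.287, -0.647, 0.647, -0.284]
force: [0.2, 0.2, -0.8]
grip_width: 0.0429
```

>>> carry_out --deltas '[[[0, 0, 0], [0, 0, 0], 0.5], [[0, 0, 0], [0, 0, 0], 0.5]]'

```text
time_s: 9.1
tool_pos: [0.5381, 0.3349, 0.1064]
ee_rot: [-0.285, 0.647, -0.647, 0.286]
force: [1.0, -0.2, -0.1]
grip_width: 0.0424
```

```bash
cat >> h.py <<'E'
def knock():
    a=cv2.imread("pics/top0.png"); b=imaging.get_image("top"); out={}
    for n,(u,v) in dict(c1=(207,187),c2=(180,202),c3=(208,216),c4=(210,250)).items():
        t=a[v-10:v+11,u-11:u+12]; s=b[v-35:v+36,u-36:u+37]; m=cv2.matchTemplate(s,t,cv2.TM_CCOEFF_NORMED); _,k,_,l=cv2.minMaxLoc(m); out[n]=(l[0]-25,l[1]-25,round(k,2),round(float(m[25,25]),2))
    print(out)
E
python3 - <<'E'
from h import *
plan(.5412,.3349,.016,137.4)
c=imaging.get_calibration("wrist"); im=imaging.get_image("wrist"); cv2.imwrite("pics/w5.png",im)
knock()
e=np.array([.68,.74,0])*.022
print(proj(c,np.array([.5412,.3349,.034])+np.outer([0,1,-1],e)).round())
E
```

```text
t 9.1 pos [0.5381 0.3349 0.1064] rot [-0.   0.2 -0. ] shift [-0.21  9.04  0.22] q6 2.75 w 0.0424 F [ 1.  -0.2 -0.1]
{'c1': (0, 0, 0.23, 0.23), 'c2': (-20, -2, 0.31, 0.02), 'c3': (1, 1, 0.57, 0.55), 'c4': (-9, 1, 0.5, 0.15)}
[[324. 249.]
 [324. 216.]
 [324. 280.]]
```

View pics/w5.png

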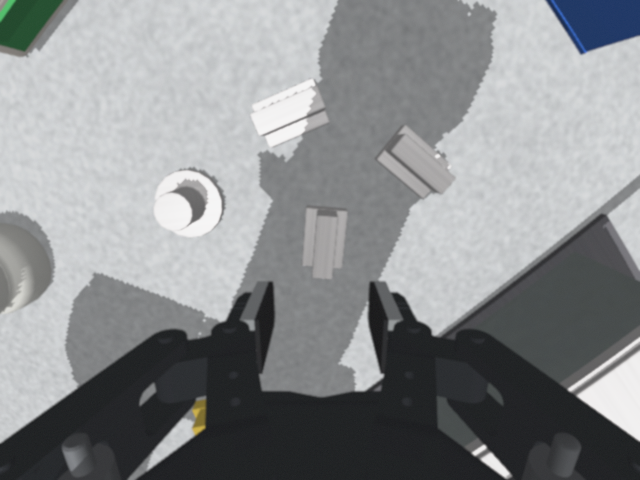

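The casting sits between the fingers (web at 325,245, as predicted), and its neighbours haven't moved.

>>> carry_out --deltas '[[[0, 0, 0], [-0.2, 4.5, 0.2], 0.5], [[0, 0, 0], [0, 4.5, 0], 0.5], [[0, 0, 0], [0, 0, 0], 0.5], [[0, 0, 0], [0, 0, 0], 0], [[0, 0, 0], [0, 0, 0], 0]]'

```text
time_s: 9.82
tool_pos: [0.5427, 0.336, 0.0186]
ee_rot: [-0.284, 0.647, -0.647, 0.287]
force: [0.4, 0.1, -0.6]
grip_width: 0.0127
```

>>> carry_out --deltas '[[[0, 0, 0], [0, 0, 0], 0], [[0, 0, 0], [0, 0, 0], 0]]'

```text
time_s: 10.07
tool_pos: [0.5427, 0.336, 0.0185]
ee_rot: [-0.284, 0.647, -0.647, 0.287]
force: [0.1, -0.5, 7.4]
grip_width: 0.0124
```

>>> carry_out --deltas '[[[0, 0, 0], [0, -4, 0], 0], [[0, 0, 0], [0, -6, 0], 0], [[0, 0, 0], [0, -6, 0], 0], [[0, 0, 0], [0, -6, 0], 0], [[0, 0, 0], [0, -4, 0], 0]]'

```text
time_s: 10.7
tool_pos: [0.5412, 0.3353, 0.2806]
ee_rot: [-0.283, 0.647, -0.647, 0.288]
force: [0.9, 0.4, -1.5]
grip_width: 0.0126
```

>>> carry_out --deltas '[[[0, -10.7, 0], [0, 0, 0], 0], [[0, -10.7, 0], [0, 0, 0], 0], [[0, -10.7, 0], [0, 0, 0], 0], [[0, -10.7, 0], [0, 0, 0], 0], [[0, 0, 0], [0, 0, 0], 0]]'

```text
time_s: 11.32
tool_pos: [0.5405, 0.3349, 0.2766]
ee_rot: [-0.501, 0.498, -0.499, 0.502]
force: [0.5, -0.6, -0.8]
grip_width: 0.0121
```

Run:
```python
from h import *
plan(.556,-.09,.283,0)
knock()
```

```text
t 11.32 pos [0.5405 0.3349 0.2766] rot [-0.1  0.3 -0. ] shift [42.49 -0.64  1.55] q6 2.00 w 0.0121 F [ 0.5 -0.6 -0.8]
{'c1': (0, 0, 0.37, 0.37), 'c2': (-16, 1, 0.36, -0.25), 'c3': (-17, 2, 0.37, 0.06), 'c4': (-2, 14, 0.51, 0.07)}
```

>>> carry_out --deltas '[[[0, 0, 0], [5.3, -0.2, 0.2], 0], [[0, 0, 0], [5.3, -0.2, 0.2], 0], [[0, 0, 0], [5.3, -0.2, 0.2], 0], [[0, 0, 0], [5.3, 0, 0.2], 0], [[0, 0, 0], [5.3, 0, 0.2], 0]]'

```text
time_s: 12.0
tool_pos: [0.5524, 0.0683, 0.282]
ee_rot: [-0.501, 0.498, -0.499, 0.501]
force: [0.3, -0.3, 0.1]
grip_width: 0.0123
```

>>> carry_out --deltas '[[[0, 0, 0], [5.3, 0, 0.2], 0], [[0, 0, 0], [5.3, 0, 0.2], 0], [[0, 0, 0], [5.4, 0, 0.2], 0], [[0, 0, 0], [0, 0, 0], 0], [[0, 0, 0], [0, 0, 0], 0]]'

```text
time_s: 12.62
tool_pos: [0.5594, -0.0898, 0.2816]
ee_rot: [-0.501, 0.499, -0.499, 0.502]
force: [-0.7, -0.5, 0.0]
grip_width: 0.0124
```

Run:
```python
from h import *
plan(.556,-.09,.207,0)
knock()
```

```text
t 12.62 pos [ 0.5594 -0.0898  0.2816] rot [-0.   0.3 -0. ] shift [ 0.02  7.46 -0.34] q6 1.28 w 0.0124 F [-0.7 -0.5  0. ]
{'c1': (0, 0, 1.0, 1.0), 'c2': (0, 0, 1.0, 1.0), 'c3': (13, 15, 0.41, 0.23), 'c4': (11, 15, 0.45, 0.14)}
```

>>> carry_out --deltas '[[[0, 0, 0], [0, 4, -0.2], 0], [[0, 0, 0], [0, 3.4, 0], 0], [[0, 0, 0], [0, 0, 0], 0], [[0, 0, 0], [0, 0, 0], 0.33], [[0, 0, 0], [0, 0, 0], 0.33]]'

```text
time_s: 13.3
tool_pos: [0.5585, -0.0898, 0.2089]
ee_rot: [-0.502, 0.497, -0.499, 0.502]
force: [0.4, -0.3, 0.5]
grip_width: 0.0283
```

>>> carry_out --deltas '[[[0, 0, 0], [0, 0, 0], 0.33], [[0, 0, 0], [0, -5, 0], 0.33], [[0, 0, 0], [0, -5, 0], 0.33], [[0, 0, 0], [0, 0, 0], 0.5]]'

```text
time_s: 13.8
tool_pos: [0.5599, -0.0908, 0.3123]
ee_rot: [-0.5, 0.495, -0.501, 0.503]
force: [0.8, -0.6, 0.1]
grip_width: 0.0429
```

Run:
```python
from h import *
plan(.5779,.4131,.105,70.7); cv2.imwrite("pics/w6.png",imaging.get_image("wrist"))
knock()
```

```text
t 13.8 pos [ 0.5599 -0.0908  0.3123] rot [ -0.3 -70.3   0.4] shift [-14.96  20.73  48.15] q6 1.27 w 0.0429 F [ 0.8 -0.6  0.1]
{'c1': (0, 0, 1.0, 1.0), 'c2': (0, 0, 1.0, 1.0), 'c3': (13, 15, 0.41, 0.22), 'c4': (10, 16, 0.42, 0.14)}
```

>>> carry_out --deltas '[[[0, -10, 0], [0, 0, 0], 0.5], [[0, -10, 0], [0, 0, 0], 0.5], [[0, -10, 0], [0, 0, 0], 0.5], [[0, -10, 0], [0, 0, 0], 0.5], [[0, -10, 0], [0, 0, 0], 0.5]]'

```text
time_s: 14.52
tool_pos: [0.5566, -0.0898, 0.3055]
ee_rot: [0.666, -0.239, 0.236, -0.666]
force: [-0.3, -0.0, -0.2]
grip_width: 0.0424
```

>>> carry_out --deltas '[[[0, -10, 0], [0, 0, 0], 0.5], [[0, -10.3, 0], [0, 0, 0], 0.5], [[0, 0, 0], [-1.7, 0, 5.3], 0.5], [[0, 0, 0], [-1.7, 0, 5.3], 0.5], [[0, 0, 0], [-1.7, 0, 5.3], 0.5]]'

```text
time_s: 15.15
tool_pos: [0.561, 0.0782, 0.3056]
ee_rot: [0.697, -0.12, 0.118, -0.697]
force: [1.1, 1.0, -0.8]
grip_width: 0.0431
```

>>> carry_out --deltas '[[[0, 0, 0], [-1.7, 0, 5.3], 0.5], [[0, 0, 0], [-1.7, 0, 5.3], 0.5], [[0, 0, 0], [-1.6, 0, 5.4], 0.5], [[0, 0, 0], [-1.6, 0, 5.4], 0.5], [[0, 0, 0], [-1.6, 2, 5.4], 0.5]]'

```text
time_s: 15.78
tool_pos: [0.573, 0.3588, 0.2869]
ee_rot: [-0.697, 0.118, -0.119, 0.697]
force: [0.4, -0.0, 0.2]
grip_width: 0.0426
```

>>> carry_out --deltas '[[[0, 0, 0], [-1.6, 2.7, 5.4], 0.5], [[0, 0, 0], [0, 6, 0], 0.5], [[0, 0, 0], [0, 6, 0], 0.5], [[0, 0, 0], [0, 4, 0], 0.5], [[0, 0, 0], [0, 0, 0], 0.5]]'

```text
time_s: 16.4
tool_pos: [0.5717, 0.411, 0.0945]
ee_rot: [0.7, -0.121, 0.115, -0.695]
force: [-0.5, 0.0, 0.1]
grip_width: 0.0425
```

```bash
python3 - <<'E'
from h import *
plan(.5779,.4131,.017,70.7)
c=imaging.get_calibration("wrist"); im=imaging.get_image("wrist"); cv2.imwrite("pics/w7.png",im)
e=np.array([.945,-.33,0])*.022
p=proj(c,np.array([.5779,.4131,.034])+np.outer([0,1,-1],e)).round();print(p)
E
python3 -c "
import cv2;im=cv2.imread('pics/w7.png');cv2.imwrite('pics/w7c.png',cv2.resize(im[150:330,230:410],None,fx=2,fy=2))"
```

```text
t 16.4 pos [0.5717 0.411  0.0945] rot [ 0.5  0.  -0.4] shift [0.51 7.75 0.4 ] q6 0.85 w 0.0425 F [-0.5  0.   0.1]
[[326. 262.]
 [326. 294.]
 [326. 228.]]
```

View pics/w7c.png

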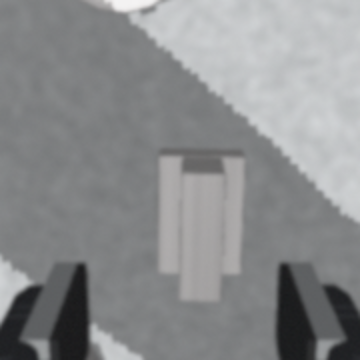

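The casting is well centred, with the web at about (330,267). I'll grasp it now.

>>> carry_out --deltas '[[[0, 0, 0], [0.4, 4, 0.5], 0.5], [[0, 0, 0], [0, 3.7, 0], 0.5], [[0, 0, 0], [0, 0, 0], 0.5], [[0, 0, 0], [0, 0, 0], 0], [[0, 0, 0], [0, 0, 0], 0]]'

```text
time_s: 17.08
tool_pos: [0.583, 0.4176, 0.0267]
ee_rot: [-0.696, 0.117, -0.12, 0.698]
force: [0.3, -0.5, 3.4]
grip_width: 0.0117
```

>>> carry_out --deltas '[[[0, 0, 0], [0, 0, 0], 0], [[0, 0, 0], [0, 0, 0], 0]]'

```text
time_s: 17.32
tool_pos: [0.583, 0.4175, 0.0266]
ee_rot: [-0.696, 0.117, -0.12, 0.698]
force: [-0.5, -1.1, 6.9]
grip_width: 0.0119
```

>>> carry_out --deltas '[[[0, 0, 0], [0, -4, 0], 0], [[0, 0, 0], [0, -6, 0], 0], [[0, 0, 0], [0, -6, 0], 0], [[0, 0, 0], [0, -6, 0], 0], [[0, 0, 0], [0, -4.5, 0], 0]]'

```text
time_s: 17.95
tool_pos: [0.5815, 0.4169, 0.2931]
ee_rot: [-0.696, 0.117, -0.12, 0.698]
force: [0.8, 0.5, -1.5]
grip_width: 0.0119
```

>>> carry_out --deltas '[[[0, 10, 0], [0, 0, 0], 0], [[0, 10, 0], [0, 0, 0], 0], [[0, 10, 0], [0, 0, 0], 0], [[0, 10, 0], [0, 0, 0], 0], [[0, 10, 0], [0, 0, 0], 0]]'

```text
time_s: 18.58
tool_pos: [0.581, 0.4167, 0.2894]
ee_rot: [-0.58, 0.403, -0.404, 0.581]
force: [-0.4, 0.1, -1.6]
grip_width: 0.0118
```

>>> carry_out --deltas '[[[0, 10, 0], [0, 0, 0], 0], [[0, 10.5, 0], [0, 0, 0], 0], [[0, 0, 0], [0, 0, 0], 0]]'

```text
time_s: 18.95
tool_pos: [0.5811, 0.4167, 0.2893]
ee_rot: [-0.501, 0.498, -0.499, 0.502]
force: [0.7, 0.4, -0.9]
grip_width: 0.0118
```

Run:
```python
from h import *
plan(.627,-.033,.283,0)
knock()
```

```text
t 18.95 pos [0.5811 0.4167 0.2893] rot [-0.1  0.4 -0. ] shift [44.97  0.63  4.59] q6 2.08 w 0.0118 F [ 0.7  0.4 -0.9]
{'c1': (0, 0, 0.71, 0.71), 'c2': (-24, -20, 0.26, -0.09), 'c3': (-25, 23, 0.34, -0.18), 'c4': (-19, 3, 0.49, 0.06)}
```

>>> carry_out --deltas '[[[0, 0, 0], [3, 0, 0.5], 0], [[0, 0, 0], [5, 0, 0.5], 0], [[0, 0, 0], [5, 0, 0.5], 0], [[0, 0, 0], [5, 0, 0.5], 0], [[0, 0, 0], [5, 0, 0.5], 0]]'

```text
time_s: 19.62
tool_pos: [0.607, 0.1852, 0.2889]
ee_rot: [-0.501, 0.498, -0.498, 0.502]
force: [1.1, 0.6, -1.1]
grip_width: 0.012
```

>>> carry_out --deltas '[[[0, 0, 0], [5, 0, 0.5], 0], [[0, 0, 0], [5, 0, 0.5], 0], [[0, 0, 0], [5, 0, 0.5], 0], [[0, 0, 0], [4, 0, 0.4], 0], [[0, 0, 0], [3, 0, 0.2], 0]]'

```text
time_s: 20.25
tool_pos: [0.629, -0.0352, 0.2888]
ee_rot: [-0.501, 0.498, -0.499, 0.502]
force: [1.0, 1.0, -0.9]
grip_width: 0.012
```

>>> carry_out --deltas '[[[0, 0, 0], [0, 0, 0], 0], [[0, 0, 0], [0, 0, 0], 0]]'

```text
time_s: 20.5
tool_pos: [0.6288, -0.0328, 0.2885]
ee_rot: [-0.501, 0.499, -0.499, 0.502]
force: [0.2, 0.9, -0.4]
grip_width: 0.0115
```

Run:
```python
from h import *
plan(.627,-.033,.215,0)
knock()
```

```text
t 20.5 pos [ 0.6288 -0.0328  0.2885] rot [-0.   0.3 -0. ] shift [ 0.02  7.35 -0.18] q6 1.40 w 0.0115 F [ 0.2  0.9 -0.4]
{'c1': (0, 0, 1.0, 1.0), 'c2': (-22, -8, 0.35, -0.04), 'c3': (0, -2, 0.37, 0.21), 'c4': (10, 15, 0.45, 0.15)}
```

>>> carry_out --deltas '[[[0, 0, 0], [0, 4, -0.2], 0], [[0, 0, 0], [0, 3.3, 0], 0], [[0, 0, 0], [0, 0, 0], 0], [[0, 0, 0], [0, 0, 0], 0.33], [[0, 0, 0], [0, 0, 0], 0.33]]'

```text
time_s: 21.18
tool_pos: [0.627, -0.0323, 0.2155]
ee_rot: [-0.501, 0.499, -0.499, 0.502]
force: [0.3, -0.0, -0.1]
grip_width: 0.0283
```

>>> carry_out --deltas '[[[0, 0, 0], [0, 0, 0], 0.33], [[0, 0, 0], [0, -5, 0], 0.33], [[0, 0, 0], [0, -4, 0], 0.33], [[0, 0, 0], [0, 0, 0], 0.5]]'

```text
time_s: 21.68
tool_pos: [0.6284, -0.0336, 0.3088]
ee_rot: [-0.5, 0.497, -0.501, 0.502]
force: [-0.6, 0.4, -0.1]
grip_width: 0.0427
```

Run:
```python
from h import *
plan(.6231,.3333,.105,5); cv2.imwrite("pics/w8.png",imaging.get_image("wrist"))
knock()
```

```text
t 21.68 pos [ 0.6284 -0.0336  0.3088] rot [-0.3 -4.8  0.1] shift [-36.6   20.38   2.67] q6 1.40 w 0.0427 F [-0.6  0.4 -0.1]
{'c1': (0, 0, 1.0, 1.0), 'c2': (-22, -8, 0.34, -0.05), 'c3': (15, 17, 0.35, 0.2), 'c4': (9, 15, 0.44, 0.14)}
```

View pics/w8.png

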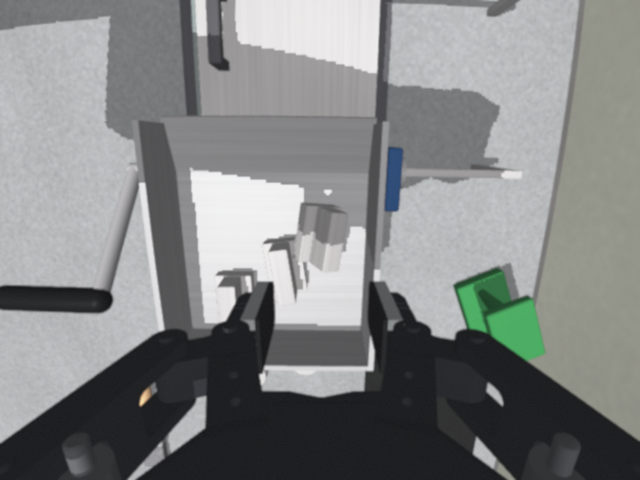

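All three castings are in the pan, around (230,290), (280,270) and (322,238), with free space near (235,215). The last casting hasn't been knocked.

>>> carry_out --deltas '[[[0, -4.8, 0], [0, 0, 0], 0.5], [[0, 0, 0], [-5.2, 0, 0.4], 0.5], [[0, 0, 0], [-5.2, 0, 0.4], 0.5], [[0, 0, 0], [-5.2, 0, 0.4], 0.5], [[0, 0, 0], [-5.2, 0, 0.4], 0.5]]'

```text
time_s: 22.4
tool_pos: [0.6235, 0.1767, 0.3031]
ee_rot: [0.522, -0.478, 0.477, -0.52]
force: [0.2, -0.2, 0.7]
grip_width: 0.0427
```

>>> carry_out --deltas '[[[0, 0, 0], [-5.2, 0, 0.4], 0.5], [[0, 0, 0], [-5.3, 2, 0.4], 0.5], [[0, 0, 0], [-5.3, 3, 0.3], 0.5], [[0, 0, 0], [0, 6, 0], 0.5], [[0, 0, 0], [0, 6, 0], 0.5]]'

```text
time_s: 23.02
tool_pos: [0.62, 0.3343, 0.1315]
ee_rot: [0.523, -0.477, 0.477, -0.521]
force: [0.6, 0.5, -0.6]
grip_width: 0.0426
```

>>> carry_out --deltas '[[[0, 0, 0], [0, 3, 0], 0.5], [[0, 0, 0], [0, 0, 0], 0.5], [[0, 0, 0], [0, 0, 0], 0.5]]'

```text
time_s: 23.4
tool_pos: [0.6221, 0.3338, 0.106]
ee_rot: [-0.521, 0.478, -0.478, 0.522]
force: [0.3, 0.4, 0.7]
grip_width: 0.0427
```

Run:
```python
from h import *
plan(.6231,.3333,.017,5)
c=imaging.get_calibration("wrist"); im=imaging.get_image("wrist")
e=np.array([-.09,1,0])*.022
print(proj(c,np.array([.6231,.3333,.034])+np.outer([0,1,-1],e)).round())
cv2.imwrite('pics/w9c.png',cv2.resize(im[150:330,230:410],None,fx=2,fy=2))
```

```text
t 23.4 pos [0.6221 0.3338 0.106 ] rot [-0.  0. -0.] shift [0.06 8.9  0.1 ] q6 1.87 w 0.0427 F [0.3 0.4 0.7]
[[320. 252.]
 [320. 219.]
 [320. 283.]]
```

View pics/w9c.png

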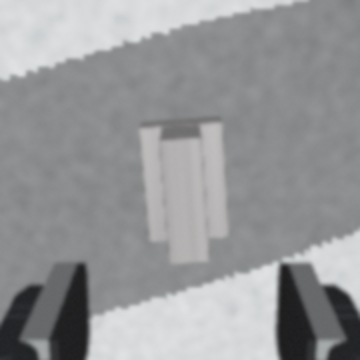

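The last casting is centred, with the web at about (323,250). I'll grasp it.

>>> carry_out --deltas '[[[0, 0, 0], [0, 4.5, 0.1], 0.5], [[0, 0, 0], [0, 4.5, 0], 0.5], [[0, 0, 0], [0, 0, 0], 0.5], [[0, 0, 0], [0, 0, 0], 0], [[0, 0, 0], [0, 0, 0], 0]]'

```text
time_s: 24.08
tool_pos: [0.6251, 0.3348, 0.019]
ee_rot: [-0.52, 0.477, -0.478, 0.523]
force: [-0.5, -0.8, -0.2]
grip_width: 0.0124
```

>>> carry_out --deltas '[[[0, 0, 0], [0, 0, 0], 0], [[0, 0, 0], [0, 0, 0], 0]]'

```text
time_s: 24.32
tool_pos: [0.6252, 0.3348, 0.0189]
ee_rot: [-0.52, 0.477, -0.478, 0.523]
force: [-0.5, 0.4, 7.5]
grip_width: 0.0123
```

>>> carry_out --deltas '[[[0, 0, 0], [0, -4, 0], 0], [[0, 0, 0], [0, -6, 0], 0], [[0, 0, 0], [0, -6, 0], 0], [[0, 0, 0], [0, -6, 0], 0], [[0, 0, 0], [0, -5, 0], 0]]'

```text
time_s: 24.95
tool_pos: [0.623, 0.334, 0.2898]
ee_rot: [-0.52, 0.477, -0.478, 0.523]
force: [2.1, -0.2, -1.0]
grip_width: 0.0123
```

Run:
```python
from h import *
plan(.556,-.03,.285,5)
```

```text
t 24.95 pos [0.623  0.334  0.2898] rot [-0.2  0.  -0.1] shift [35.68  0.48 -9.85] q6 1.87 w 0.0123 F [ 2.1 -0.2 -1. ]
```

>>> carry_out --deltas '[[[0, 0, 0], [5.1, 0, -1.4], 0], [[0, 0, 0], [5.1, 0, -1.4], 0], [[0, 0, 0], [5.1, 0, -1.4], 0], [[0, 0, 0], [5.1, 0, -1.4], 0], [[0, 0, 0], [5.1, 0, -1.4], 0]]'

```text
time_s: 25.58
tool_pos: [0.575, 0.0721, 0.2868]
ee_rot: [-0.521, 0.477, -0.478, 0.522]
force: [0.4, -0.1, -0.1]
grip_width: 0.0122
```

>>> carry_out --deltas '[[[0, 0, 0], [5.1, 0, -1.4], 0], [[0, 0, 0], [5.1, 0, -1.4], 0], [[0, 0, 0], [0, 0, 0], 0], [[0, 0, 0], [0, 0, 0], 0]]'

```text
time_s: 26.08
tool_pos: [0.5566, -0.0303, 0.2862]
ee_rot: [-0.521, 0.477, -0.478, 0.522]
force: [0.2, 0.3, -0.7]
grip_width: 0.0123
```

Run:
```python
from h import *
plan(.556,-.03,.207,5)
```

```text
t 26.07 pos [ 0.5566 -0.0303  0.2862] rot [-0.1 -0.  -0. ] shift [-0.03  7.92 -0.05] q6 1.30 w 0.0123 F [ 0.2  0.3 -0.7]
```

>>> carry_out --deltas '[[[0, 0, 0], [0, 4, 0], 0], [[0, 0, 0], [0, 3.9, 0], 0], [[0, 0, 0], [0, 0, 0], 0], [[0, 0, 0], [0, 0, 0], 0.33], [[0, 0, 0], [0, 0, 0], 0.33]]'

```text
time_s: 26.7
tool_pos: [0.5572, -0.03, 0.2076]
ee_rot: [-0.521, 0.477, -0.478, 0.522]
force: [1.1, -0.4, -0.1]
grip_width: 0.0286
```

>>> carry_out --deltas '[[[0, 0, 0], [0, 0, 0], 0.33], [[0, 0, 0], [0, -5, 0], 0.33], [[0, 0, 0], [0, -5, 0], 0.33], [[0, 0, 0], [-5, 0, 0], 0.5], [[0, 0, 0], [-5, 0, 0], 0.5]]'

```text
time_s: 27.32
tool_pos: [0.5482, 0.0697, 0.3077]
ee_rot: [-0.52, 0.477, -0.479, 0.522]
force: [0.4, 0.1, -0.6]
grip_width: 0.0426
```

>>> carry_out --deltas '[[[0, 0, 0], [-5, 0, 0], 0.5], [[0, 0, 0], [0, 0, 0], 0.5], [[0, 0, 0], [0, 0, 0], 0.5]]'

```text
time_s: 27.7
tool_pos: [0.5433, 0.1189, 0.3066]
ee_rot: [-0.522, 0.477, -0.478, 0.522]
force: [-0.4, -0.2, 0.9]
grip_width: 0.0426
```

Run:
```python
from h import *
import pickle
plan(.530,.14,.2,0)
s,p,q=state()
c=imaging.get_calibration("wrist"); im=imaging.get_image("wrist"); cv2.imwrite("pics/w10.png",im); pickle.dump(c,open("w10.pkl","wb"))
print(proj(c,[[.5372,.1335,.135],[.5255,.1529,.135]]))
b=imaging.get_image("top"); cv2.imwrite("pics/top2.png",b)
o=np.hstack([cv2.resize(im,(480,360)),cv2.resize(b[120:260,240:390],(320,299))[:299]]) if 0 else im
```

```text
t 27.7 pos [0.5433 0.1189 0.3066] rot [-0.   5.1  0. ] shift [-2.11 10.66 -1.33] q6 1.57 w 0.0426 F [-0.4 -0.2  0.9]
[[314.15497343 201.95004229]
 [303.13388118 180.01050455]]
```

View pics/w10.png

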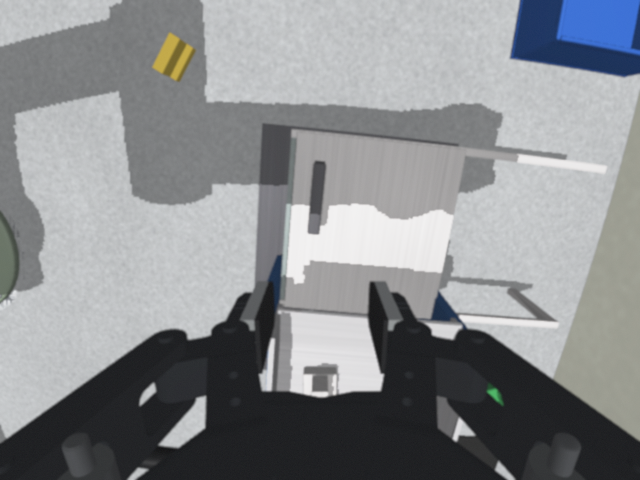

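The handle bar runs from about (318,162) to (314,233) on the closed cover, and the last casting sits in the pan at (320,385).

Run:
```python
from h import *
import pickle
c=pickle.load(open("w10.pkl","rb"))
print(plane(c,[[318,162],[315,232],[317,197]],.135).round(4))
print(plane(c,[[290,130],[463,147],[282,310]],.103).round(4))
P=plane(c,[[317,197]],.135)[0]
plan(P[0],P[1],.2,0);plan(P[0],P[1],.117,0)
```

```text
[[0.5377 0.1702 0.135 ]
 [0.5403 0.1047 0.135 ]
 [0.5395 0.1384 0.135 ]]
[[0.5079 0.1966 0.103 ]
 [0.6802 0.1962 0.103 ]
 [0.5108 0.002  0.103 ]]
t 27.8 pos [0.5435 0.118  0.3064] rot [-0.   4.9  0. ] shift [-2.03 10.64 -0.4 ] q6 1.57 w 0.0425 F [-0.6  0.2  0.3]
t 27.8 pos [0.5435 0.118  0.3064] rot [-0.   4.9  0. ] shift [-2.03 18.94 -0.4 ] q6 1.57 w 0.0425 F [-0.6  0.2  0.3]
```

>>> carry_out --deltas '[[[0, 4.9, 0], [0, 0, 0], 0.5], [[0, 0, 0], [-2.6, 4, -0.4], 0.5], [[0, 0, 0], [0, 5, 0], 0.5], [[0, 0, 0], [0, 5, 0], 0.5], [[0, 0, 0], [0, 4, 0], 0.5]]' --force 30

```text
time_s: 28.42
tool_pos: [0.5388, 0.1436, 0.1244]
ee_rot: [0.5, -0.5, 0.5, -0.5]
force: [1.1, 0.6, 0.6]
grip_width: 0.0424
```

>>> carry_out --deltas '[[[0, 0, 0], [0, 0.9, 0], 0.5], [[0, 0, 0], [0, 0, 0], 0.5], [[0, 0, 0], [0, 0, 0], 0], [[0, 0, 0], [0, 0, 0], 0], [[0, 0, 0], [0, 0, 0], 0]]'

```text
time_s: 29.05
tool_pos: [0.5403, 0.145, 0.1191]
ee_rot: [-0.5, 0.499, -0.5, 0.501]
force: [-0.2, -0.8, 6.5]
grip_width: 0.0111
```

Run:
```python
from h import *
plan(.686,.145,.117,0)
```

```text
t 29.05 pos [0.5403 0.145  0.1191] rot [-0.2  0.1 -0. ] shift [ 0.    0.21 14.57] q6 1.70 w 0.0111 F [-0.2 -0.8  6.5]
```

>>> carry_out --deltas '[[[0, 0, 0], [0, 0, 2], 0], [[0, 0, 0], [0, 0, 2.5], 0], [[0, 0, 0], [0, 0, 2.5], 0], [[0, 0, 0], [0, 0, 2.5], 0], [[0, 0, 0], [0, 0, 2.5], 0]]'

```text
time_s: 29.68
tool_pos: [0.6606, 0.144, 0.1191]
ee_rot: [0.5, -0.499, 0.501, -0.5]
force: [-1.2, -3.5, 7.9]
grip_width: 0.0109
```

>>> carry_out --deltas '[[[0, 0, 0], [0, 0, 1.5], 0], [[0, 0, 0], [0, 0, 1], 0], [[0, 0, 0], [0, 0, 0.5], 0], [[0, 0, 0], [0, 0, 0], 0]]'

```text
time_s: 30.18
tool_pos: [0.6817, 0.1439, 0.119]
ee_rot: [0.505, -0.502, 0.497, -0.496]
force: [-25.3, -6.2, 21.5]
grip_width: 0.011
```

Run:
```python
from h import *
plan(.69,.145,.117,0)
```

```text
t 30.18 pos [0.6817 0.1439 0.119 ] rot [0.8 0.1 0.2] shift [-0.11  0.2   0.83] q6 1.67 w 0.0110 F [-25.3  -6.2  21.5]
```

>>> carry_out --deltas '[[[0, 0, 0], [0, 0, 0], 0.5], [[0, 0, 0], [0, 0, 0], 0.5], [[0, 0, 0], [0, -5, 0], 0.5], [[0, 0, 0], [0, -6, 0], 0.5], [[0, 0, 0], [0, -6, 0], 0.5]]'

```text
time_s: 30.8
tool_pos: [0.6894, 0.1455, 0.289]
ee_rot: [-0.5, 0.499, -0.5, 0.501]
force: [1.5, 0.3, -0.5]
grip_width: 0.0426
```

>>> carry_out --deltas '[[[0, 10, 0], [0, -5, 0], 0.5], [[0, 10, 0], [0, 0, 0], 0.5], [[0, 10, 0], [0, 0, 0], 0.5], [[0, 10, 0], [0, 0, 0], 0.5], [[0, 10, 0], [0, 0, 0], 0.5]]'

```text
time_s: 31.42
tool_pos: [0.6897, 0.1455, 0.3373]
ee_rot: [0.24, -0.665, 0.665, -0.241]
force: [0.5, -0.2, 0.1]
grip_width: 0.0427
```

Run:
```python
from h import *
plan(.428,-.0685,.34,90); plan(.55,-.0,.34,90)
c=imaging.get_calibration("wrist"); cv2.imwrite("pics/w11.png",imaging.get_image("wrist"))
print(proj(c,[[.689,.104,.135],[.689,.172,.135]]))
```

```text
t 31.43 pos [0.6897 0.1455 0.3373] rot [-0.  39.8 -0. ] shift [26.17 -0.27 21.4 ] q6 2.55 w 0.0427 F [ 0.5 -0.2  0.1]
t 31.43 pos [0.6897 0.1455 0.3373] rot [-0.  39.8 -0. ] shift [13.97 -0.27 14.55] q6 2.55 w 0.0427 F [ 0.5 -0.2  0.1]
[[350.70584834 237.61619418]
 [300.31352108 196.60135426]]
```

>>> carry_out --deltas '[[[0, -10.6, 0], [0, 0, 0], 0.5], [[0, -10.6, 0], [0, 0, 0], 0.5], [[0, -10.6, 0], [0, 0, 0], 0.5], [[0, -10.6, 0], [0, 0, 0], 0.5], [[0, -10.6, 0], [0, 0, 0], 0.5]]'

```text
time_s: 32.1
tool_pos: [0.6896, 0.1455, 0.3373]
ee_rot: [-0.515, 0.484, -0.484, 0.516]
force: [-0.3, -0.1, 0.6]
grip_width: 0.0426
```

>>> carry_out --deltas '[[[0, -10.6, 0], [0, 0, 0], 0.5], [[0, -10.6, 0], [0, 0, 0], 0.5], [[0, -10.6, 0], [0, 0, 0], 0.5], [[0, -10.6, 0], [0, 0, 0], 0.5], [[0, -10.6, 0], [0, 0, 0], 0.5]]'

```text
time_s: 32.72
tool_pos: [0.6896, 0.1455, 0.3373]
ee_rot: [-0.677, 0.203, -0.203, 0.677]
force: [-0.1, -0.4, -0.7]
grip_width: 0.0425
```

>>> carry_out --deltas '[[[0, -10.6, 0], [0, 0, 0], 0.5], [[0, -10.6, 0], [0, 0, 0], 0.5], [[0, -10.6, 0], [0, 0, 0], 0.5], [[0, -2.4, 0], [0, 0, 0], 0.5], [[0, 0, 0], [0, 0, 0], 0.5]]'

```text
time_s: 33.35
tool_pos: [0.6895, 0.1455, 0.3373]
ee_rot: [-0.707, -0.003, 0.002, 0.707]
force: [-0.5, -0.3, 0.4]
grip_width: 0.0427
```

Run:
```python
from h import *
plan(.428,-.0685,.34,90)
```

```text
t 33.35 pos [0.6895 0.1455 0.3373] rot [-0.   0.4  0. ] shift [-26.15  -0.27 -21.4 ] q6 0.10 w 0.0427 F [-0.5 -0.3  0.4]
```

>>> carry_out --deltas '[[[0, 0.4, 0], [-3.7, 0, -3.1], 0.5], [[0, 0, 0], [-3.7, 0, -3.1], 0.5], [[0, 0, 0], [-3.7, 0, -3.1], 0.5], [[0, 0, 0], [-3.7, 0, -3.1], 0.5], [[0, 0, 0], [-3.7, 0, -3], 0.5]]'

```text
time_s: 33.98
tool_pos: [0.5032, -0.0096, 0.3375]
ee_rot: [0.707, 0.0, 0.001, -0.707]
force: [0.4, -0.7, 0.0]
grip_width: 0.0426
```

>>> carry_out --deltas '[[[0, 0, 0], [-3.8, 0, -3], 0.5], [[0, 0, 0], [-3.8, 0, -3], 0.5], [[0, 0, 0], [0, 0, 0], 0.5], [[0, 0, 0], [0, 0, 0], 0.5]]'

```text
time_s: 34.48
tool_pos: [0.4287, -0.0687, 0.3378]
ee_rot: [0.707, 0.0, 0.001, -0.707]
force: [0.0, 0.2, 0.3]
grip_width: 0.0427
```

Run:
```python
from h import *
plan(.428,-.0685,.226,90)
c=imaging.get_calibration("wrist"); im=imaging.get_image("wrist"); cv2.imwrite("pics/w12.png",im)
print(proj(c,[[.405,-.0685,.2426],[.470,-.0685,.2426]]).round())
b=imaging.get_image("top")
cv2.imwrite("pics/m2.png",np.vstack([im, np.hstack([cv2.resize(b[90:250,240:400],(320,320)),np.zeros((320,320,3),np.uint8)])])[:, :] if 0 else np.hstack([cv2.resize(im,(480,360)),cv2.resize(b[90:250,240:400],(320,320),interpolation=cv2.INTER_CUBIC)[:320] if 0 else cv2.copyMakeBorder(cv2.resize(b[90:250,240:400],(320,320)),0,40,0,0,0)]))
```

```text
t 34.48 pos [ 0.4287 -0.0687  0.3378] rot [ 0.  -0.1  0.1] shift [-0.07 11.18  0.02] q6 -0.33 w 0.0427 F [0.  0.2 0.3]
[[320. 206.]
 [320. 290.]]
```

View pics/m2.png

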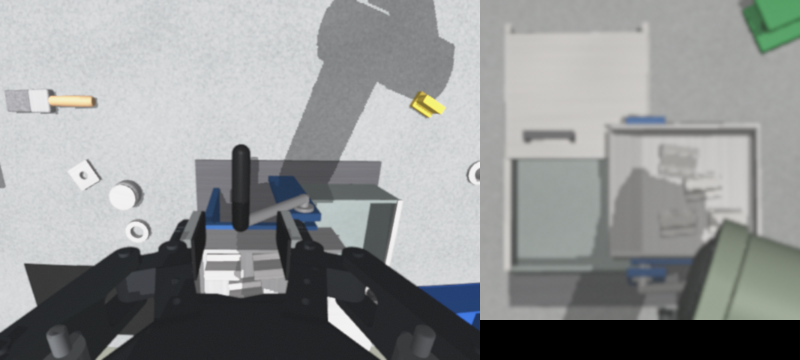

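The lever bar lies between the fingers as predicted. The cover is fully open and all the castings are in the pan. Next I'll cage the bar and follow its arc.

>>> carry_out --deltas '[[[0, 0, 0], [0, 4, 0], 0.5], [[0, 0, 0], [0, 4, 0], 0.5], [[0, 0, 0], [0, 3.2, 0], 0.5], [[0, 0, 0], [0, 0, 0], 0.27], [[0, 0, 0], [0, 0, 0], 0.27]]'

```text
time_s: 35.2
tool_pos: [0.4292, -0.0684, 0.2263]
ee_rot: [0.707, 0.0, 0.0, -0.707]
force: [-0.0, -0.5, 0.2]
grip_width: 0.023
```

Run:
```python
from h import *
plan(.428,-.0685,.226,90)
t=np.linspace(0,1.74,16)-.85
d=np.round(100*.11*np.diff(np.c_[-np.cos(t),np.sin(t)],axis=0),2); print(d.tolist(),d.sum(0))
```

```text
t 35.2 pos [ 0.4292 -0.0684  0.2263] rot [ 0.  -0.   0.1] shift [-0.12  0.03 -0.01] q6 -0.33 w 0.0230 F [-0.  -0.5  0.2]
[[-0.91, 0.9], [-0.8, 0.99], [-0.68, 1.08], [-0.55, 1.15], [-0.41, 1.21], [-0.27, 1.25], [-0.12, 1.27], [0.03, 1.28], [0.17, 1.26], [0.32, 1.24], [0.46, 1.19], [0.59, 1.13], [0.72, 1.05], [0.84, 0.96], [0.94, 0.86]] [ 0.33 16.82]
```

>>> carry_out --deltas '[[[0, 0, 0], [0, -0.9, 0.9], 0.27], [[0, 0, 0], [0, -0.8, 1], 0.27], [[0, 0, 0], [0, -0.7, 1.1], 0.27], [[0, 0, 0], [0, -0.5, 1.1], 0.27], [[0, 0, 0], [0, -0.4, 1.2], 0.27]]'

```text
time_s: 35.83
tool_pos: [0.4306, -0.0182, 0.262]
ee_rot: [0.71, 0.001, 0.003, -0.704]
force: [-0.8, -7.2, 4.5]
grip_width: 0.0232
```

>>> carry_out --deltas '[[[0, 0, 0], [0, -0.3, 1.3], 0.27], [[0, 0, 0], [0, -0.1, 1.3], 0.27], [[0, 0, 0], [0, 0, 1.3], 0.27], [[0, 0, 0], [0, 0.2, 1.2], 0.27], [[0, 0, 0], [0, 0.3, 1.2], 0.27]]'

```text
time_s: 36.45
tool_pos: [0.428, 0.0485, 0.257]
ee_rot: [-0.707, 0.001, -0.0, 0.707]
force: [-0.6, -0.6, 0.2]
grip_width: 0.0228
```

>>> carry_out --deltas '[[[0, 0, 0], [0, 0.5, 1.2], 0.27], [[0, 0, 0], [0, 0.6, 1.1], 0.27], [[0, 0, 0], [0, 0.7, 1.1], 0.27], [[0, 0, 0], [0, 0.8, 1], 0.27], [[0, 0, 0], [0, 0.9, 0.9], 0.27]]'

```text
time_s: 37.08
tool_pos: [0.4282, 0.1011, 0.2216]
ee_rot: [-0.707, 0.0, -0.0, 0.707]
force: [-0.6, 0.8, 0.5]
grip_width: 0.023
```

>>> carry_out --deltas '[[[0, 0, 0], [0, 0, 0], 0.27], [[0, 0, 0], [0, 0, 0], 0.27], [[0, 0, 0], [0, 0, 0], 0.27], [[0, 0, 0], [0, 0, 0], 0.27]]'

```text
time_s: 37.58
tool_pos: [0.4286, 0.1001, 0.2226]
ee_rot: [0.707, -0.0, 0.001, -0.707]
force: [0.3, -0.1, -0.4]
grip_width: 0.0235
```

Run:
```python
from h import *
plan(.428,.1,.226,90)
im=imaging.get_image("scene"); b=imaging.get_image("top"); cv2.imwrite("pics/sc2.png",im)
cv2.imwrite("pics/m3.png",np.hstack([cv2.resize(im[170:370,170:370],(400,400),interpolation=cv2.INTER_CUBIC),cv2.resize(b[90:250,240:400],(400,400),interpolation=cv2.INTER_CUBIC)]))
```

```text
t 37.58 pos [0.4286 0.1001 0.2226] rot [ 0.  -0.1  0. ] shift [-0.06 -0.34 -0.01] q6 0.06 w 0.0235 F [ 0.3 -0.1 -0.4]
```

View pics/m3.png

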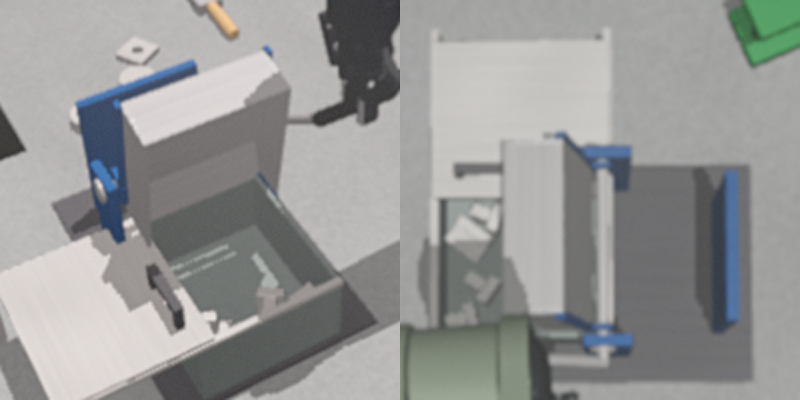

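The castings are in the box (top half of the crop, at (475,225), (485,288) and (460,315)) and the pan is fully tipped. I'll bring the pan back by the same arc.

>>> carry_out --deltas '[[[0, 0, 0], [0, -0.9, -0.9], 0.27], [[0, 0, 0], [0, -0.8, -1], 0.27], [[0, 0, 0], [0, -0.7, -1.1], 0.27], [[0, 0, 0], [0, -0.6, -1.1], 0.27], [[0, 0, 0], [0, -0.5, -1.2], 0.27]]'

```text
time_s: 38.3
tool_pos: [0.4285, 0.0467, 0.258]
ee_rot: [0.707, -0.0, 0.001, -0.707]
force: [0.6, 1.8, 1.2]
grip_width: 0.0231
```

>>> carry_out --deltas '[[[0, 0, 0], [0, -0.3, -1.2], 0.27], [[0, 0, 0], [0, -0.2, -1.2], 0.27], [[0, 0, 0], [0, 0, -1.3], 0.27], [[0, 0, 0], [0, 0.1, -1.3], 0.27], [[0, 0, 0], [0, 0.3, -1.3], 0.27]]'

```text
time_s: 38.92
tool_pos: [0.4281, -0.0168, 0.258]
ee_rot: [0.707, -0.001, 0.0, -0.707]
force: [-1.1, -1.7, -0.4]
grip_width: 0.0232
```

>>> carry_out --deltas '[[[0, 0, 0], [0, 0.4, -1.2], 0.27], [[0, 0, 0], [0, 0.5, -1.1], 0.27], [[0, 0, 0], [0, 0.7, -1.1], 0.27], [[0, 0, 0], [0, 0.8, -1], 0.27], [[0, 0, 0], [0, 0.9, -0.9], 0.27]]'

```text
time_s: 39.55
tool_pos: [0.4281, -0.069, 0.2247]
ee_rot: [-0.707, 0.0, -0.001, 0.707]
force: [-0.9, 0.9, 0.4]
grip_width: 0.0229
```

>>> carry_out --deltas '[[[0, 0, 0], [0, 0, 0], 0.27], [[0, 0, 0], [0, 0, 0], 0.5], [[0, 0, 0], [0, 0, 0], 0.5], [[0, 0, 0], [0, -5, 0], 0.5], [[0, 0, 0], [0, -6, 0], 0.5]]'

```text
time_s: 40.17
tool_pos: [0.4274, -0.0679, 0.336]
ee_rot: [-0.707, 0.001, 0.0, 0.707]
force: [2.0, 0.2, 0.2]
grip_width: 0.0429
```

Run:
```python
from h import *
plan(.687,.145,.337,90); plan(.687,.145,.337,0)
c=imaging.get_calibration("wrist"); im=imaging.get_image("wrist"); cv2.imwrite("pics/w13.png",im); a=cv2.imread("pics/w12.png")
p=proj(c,[[.405,-.0685,.2426],[.470,-.0685,.2426]]).round(); print(p)
g=im.max(axis=2); m=(g<70); m[:, :280]=0; m[:,360:]=0; m[320:]=0; ys,xs=np.nonzero(m); print(xs.min(),xs.max(),ys.min(),ys.max(),np.median(xs))
g=a.max(axis=2); m=(g<70); m[:, :280]=0; m[:,360:]=0; m[320:]=0; ys,xs=np.nonzero(m); print('before',xs.min(),xs.max(),ys.min(),ys.max(),np.median(xs))
```

```text
t 40.17 pos [ 0.4274 -0.0679  0.336 ] rot [-0.1 -0.  -0.1] shift [25.96 -0.1  21.29] q6 -0.33 w 0.0429 F [2.  0.2 0.2]
t 40.17 pos [ 0.4274 -0.0679  0.336 ] rot [ 0.  90.  -0.1] shift [-21.29  -0.1   25.96] q6 -0.33 w 0.0429 F [2.  0.2 0.2]
[[319. 208.]
 [319. 293.]]
307 333 196 311 320.0
before 308 334 193 308 321.0
```

>>> carry_out --deltas '[[[0, 10, 0], [0, 0, 0], 0.5], [[0, 10, 0], [0, 0, 0], 0.5], [[0, 10, 0], [0, 0, 0], 0.5], [[0, 10, 0], [0, 0, 0], 0.5], [[0, 10, 0], [0, 0, 0], 0.5]]'

```text
time_s: 40.85
tool_pos: [0.4282, -0.0682, 0.3356]
ee_rot: [-0.64, 0.301, -0.301, 0.64]
force: [-0.3, 0.1, 0.2]
grip_width: 0.0424
```

>>> carry_out --deltas '[[[0, 10, 0], [0, 0, 0], 0.5], [[0, 10, 0], [0, 0, 0], 0.5], [[0, 10, 0], [0, 0, 0], 0.5], [[0, 10, 0], [0, 0, 0], 0.5], [[0, 0, 0], [-3, 0, 3.6], 0.5]]'

```text
time_s: 41.48
tool_pos: [0.4637, -0.0391, 0.3361]
ee_rot: [0.499, -0.501, 0.502, -0.499]
force: [1.1, 0.3, 0.7]
grip_width: 0.0428
```

>>> carry_out --deltas '[[[0, 0, 0], [-3, 0, 3.6], 0.5], [[0, 0, 0], [-3, 0, 3.6], 0.5], [[0, 0, 0], [-3, 0, 3.6], 0.5], [[0, 0, 0], [-3, 0, 3.7], 0.5], [[0, 0, 0], [-3.1, 0, 3.7], 0.5]]'

```text
time_s: 42.1
tool_pos: [0.6475, 0.1138, 0.3356]
ee_rot: [0.5, -0.5, 0.5, -0.5]
force: [-0.3, -0.5, 0.1]
grip_width: 0.0424
```

>>> carry_out --deltas '[[[0, 0, 0], [-3.2, 0, 3.8], 0.5], [[0, 0, 0], [0, 0, 0], 0.5], [[0, 0, 0], [0, 0, 0], 0.5]]'

```text
time_s: 42.48
tool_pos: [0.684, 0.1444, 0.3348]
ee_rot: [-0.5, 0.5, -0.5, 0.5]
force: [-0.3, -0.6, 0.5]
grip_width: 0.0428
```

Run:
```python
from h import *
c=imaging.get_calibration("wrist"); im=imaging.get_image("wrist"); cv2.imwrite("pics/w14.png",im)
p=proj(c,[[.684,.138,.135],[.684,.104,.135],[.684,.172,.135]]).round(); print(p)
u,v=p[0].astype(int); g=im.max(axis=2)
m=np.zeros_like(g); m[v-60:v+60,u-45:u+45]=(g[v-60:v+60,u-45:u+45]<75)*255
for k in cv2.findContours(m,0,2)[0]:
    if cv2.contourArea(k)>60: print(cv2.boundingRect(k),cv2.contourArea(k),plane(c,[np.array(cv2.minAreaRect(k)[0])],.13).round(4))
plan(.684,.145,.117,0)
```

```text
[[320. 218.]
 [320. 249.]
 [320. 185.]]
t 42.52 pos [0.6838 0.1439 0.3356] rot [ 0.  -0.1  0. ] shift [-1.100e-01  2.186e+01  2.000e-02] q6 1.67 w 0.0428 F [0.4 0.2 0.9]
```

Run:
```python
from h import *
c=imaging.get_calibration("wrist"); im=cv2.imread("pics/w14.png"); g=im.max(axis=2)
for y in (195,205,215,225,235): print(y,g[y,290:352:3])
for th in (85,100,120):
  m=np.zeros_like(g); m[150:280,275:365]=(g[150:280,275:365]<th)*255
  for k in cv2.findContours(m,0,2)[0]:
    if cv2.contourArea(k)>100: print(th,cv2.boundingRect(k),cv2.contourArea(k),plane(c,[np.array(cv2.minAreaRect(k)[0])],.133).round(4))
```

```text
195 [158 162 154 161 160 161 164 159  90  79  79  81 157 163 162 164 166 161
 163 163 165]
205 [235 235 214 166 166 167 201 199 100  79  81  82 156 170 240 242 242 241
 241 241 241]
215 [213 234 236 241 240 240 242 240 145 127 124 111 155 186 241 242 242 241
 241 241 241]
225 [198 199 206 241 240 240 241 240 145 126 124 114 158 185 242 242 242 240
 240 240 241]
235 [198 200 210 241 240 240 241 241 146 123 123 113 157 187 242 241 242 240
 239 240 241]
85 (315, 186, 9, 26) 199.0 [[0.6832 0.1573 0.133 ]]
85 (275, 151, 66, 6) 277.5 [[0.672  0.2022 0.133 ]]
100 (314, 185, 11, 28) 238.0 [[0.6832 0.1573 0.133 ]]
100 (275, 150, 67, 8) 351.5 [[0.6725 0.2024 0.133 ]]
120 (314, 185, 11, 65) 311.0 [[0.6831 0.138  0.133 ]]
120 (275, 150, 68, 8) 468.5 [[0.673  0.2022 0.133 ]]
```

The handle is confirmed at (0.683, 0.138). I'll grip it and pull it shut.

>>> carry_out --deltas '[[[0, 0, 0], [0, 5, 0], 0.5], [[0, 0, 0], [0, 6, 0], 0.5], [[0, 0, 0], [0, 6, 0], 0.5], [[0, 0, 0], [0, 4.7, 0], 0.5], [[0, 0, 0], [0, 0, 0], 0.5]]'

```text
time_s: 43.15
tool_pos: [0.6806, 0.1429, 0.1155]
ee_rot: [-0.501, 0.502, -0.499, 0.497]
force: [-0.1, -0.0, 0.4]
grip_width: 0.0426
```

>>> carry_out --deltas '[[[0, 0, 0], [0, 0, 0], 0], [[0, 0, 0], [0, 0, 0], 0], [[0, 0, 0], [0, 0, 0], 0]]'

```text
time_s: 43.52
tool_pos: [0.6817, 0.144, 0.1217]
ee_rot: [-0.501, 0.501, -0.5, 0.499]
force: [-12.3, -0.9, 8.9]
grip_width: 0.011
```

>>> carry_out --deltas '[[[0, 0, 0], [0, 0, -2], 0], [[0, 0, 0], [0, 0, -2.5], 0], [[0, 0, 0], [0, 0, -2.5], 0], [[0, 0, 0], [0, 0, -2.5], 0], [[0, 0, 0], [0, 0, -2.5], 0]]'

```text
time_s: 44.15
tool_pos: [0.5666, 0.1449, 0.1217]
ee_rot: [-0.497, 0.499, -0.502, 0.502]
force: [2.4, 2.2, 0.2]
grip_width: 0.0116
```

>>> carry_out --deltas '[[[0, 0, 0], [0, 0, -1], 0], [[0, 0, 0], [0, 0, -1], 0], [[0, 0, 0], [0, 0, -0.5], 0], [[0, 0, 0], [0, 0, 0], 0]]'

```text
time_s: 44.65
tool_pos: [0.5422, 0.1452, 0.1216]
ee_rot: [-0.498, 0.499, -0.501, 0.502]
force: [-1.6, 2.5, 11.3]
grip_width: 0.011
```

Run:
```python
from h import *
plan(.534,.145,.117,0)
```

```text
t 44.65 pos [0.5422 0.1452 0.1216] rot [-0.4 -0.1 -0.1] shift [ 0.02  0.46 -0.82] q6 1.70 w 0.0110 F [-1.6  2.5 11.3]
```

>>> carry_out --deltas '[[[0, 0, 0], [0, 0, -0.4], 0], [[0, 0, 0], [0, 0, -0.3], 0], [[0, 0, 0], [0, 0, -0.2], 0], [[0, 0, 0], [0, 0, 0], 0]]'

```text
time_s: 45.15
tool_pos: [0.534, 0.1452, 0.1216]
ee_rot: [-0.497, 0.499, -0.502, 0.502]
force: [-0.3, 1.4, 11.3]
grip_width: 0.0111
```

>>> carry_out --deltas '[[[0, 0, 0], [0, 0, -0.4], 0], [[0, 0, 0], [0, 0, -0.3], 0], [[0, 0, 0], [0, 0, 0], 0], [[0, 0, 0], [0, 0, 0], 0]]'

```text
time_s: 45.65
tool_pos: [0.5315, 0.1453, 0.1217]
ee_rot: [-0.495, 0.497, -0.504, 0.504]
force: [11.9, 3.1, -1.5]
grip_width: 0.0111
```

That's the stop: 12 N at x = 0.5315, exactly 150 mm from the open stop. I'll release, retreat and check.

>>> carry_out --deltas '[[[0, 0, 0], [0, 0, 0.2], 0.4], [[0, 0, 0], [0, 0, 0.4], 0.45], [[0, 0, 0], [0, 0, 0], 0.5], [[0, 0, 0], [0, -5, 0], 0.5], [[0, 0, 0], [0, -6, 0], 0.5]]'

```text
time_s: 46.28
tool_pos: [0.5279, 0.144, 0.2282]
ee_rot: [-0.501, 0.501, -0.499, 0.498]
force: [1.4, -0.1, -0.5]
grip_width: 0.0428
```

>>> carry_out --deltas '[[[0, 0, 0], [0, -6, 0], 0.5], [[0, 0, 0], [-5, -3, -2], 0.5], [[0, 0, 0], [-5, 0, -2], 0.5], [[0, 0, 0], [-5, 0, -2], 0.5], [[0, 0, 0], [0, 0, 0], 0.5]]'

```text
time_s: 46.9
tool_pos: [0.4676, 0.2971, 0.3182]
ee_rot: [0.501, -0.499, 0.499, -0.501]
force: [0.1, -0.4, 0.8]
grip_width: 0.0426
```

Run:
```python
from h import *
plan(.5,.3,.3,0)
b=imaging.get_image("top"); s=imaging.get_image("scene"); a=cv2.imread("pics/top0.png")
# handle shift vs start
t=a[204:218,258:292]; m=cv2.matchTemplate(b[160:230,245:305],t,cv2.TM_CCOEFF_NORMED); print(cv2.minMaxLoc(m)[1::2])
for n,(u,v) in dict(collar=(425,189),tin=(430,218),plate=(459,232),brush=(475,282),bush=(179,237),jar=(150,290)).items():
    h=16; q=cv2.matchTemplate(b[v-35:v+36,u-35:u+36],a[v-h:v+h+1,u-h:u+h+1],cv2.TM_CCOEFF_NORMED); _,k,_,l=cv2.minMaxLoc(q); print(n,l[0]-19,l[1]-19,round(k,2))
cv2.imwrite("pics/m4.png",np.hstack([cv2.resize(s[170:370,170:370],(400,400),interpolation=cv2.INTER_CUBIC),cv2.resize(b[90:250,240:400],(400,400),interpolation=cv2.INTER_CUBIC)]))
```

```text
t 46.9 pos [0.4676 0.2971 0.3182] rot [ 0.1  0.2 -0. ] shift [-0.29  1.82  3.24] q6 2.00 w 0.0426 F [ 0.1 -0.4  0.8]
(0.9805105328559875, (13, 46))
collar 0 0 1.0
tin 0 0 1.0
plate 0 0 1.0
brush 0 0 1.0
bush -12 -9 0.29
jar -19 5 0.3
```

View pics/m4.png

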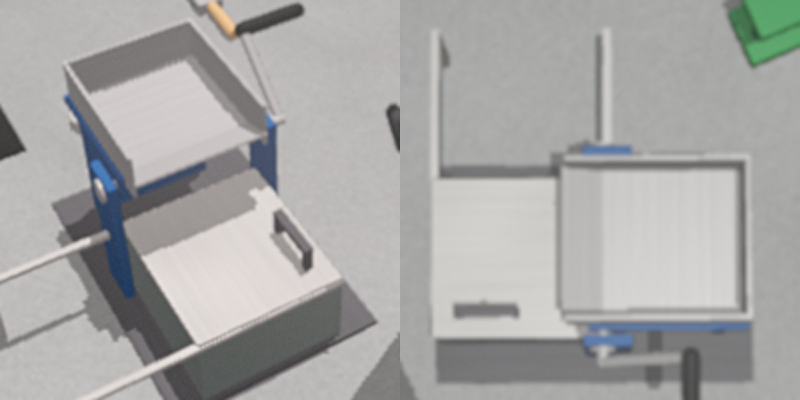

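>>> carry_out --deltas '[[[0, 0, 0], [5, -1, -1], 0.5], [[0, 0, 0], [5, -1, -1], 0.5], [[0, 0, 0], [5, 0, -1], 0.5], [[0, 0, 0], [5, 0, -1], 0.5], [[0, 0, 0], [0, 0, 0], 0.5]]'

```text
time_s: 47.62
tool_pos: [0.4288, 0.0905, 0.3385]
ee_rot: [0.498, -0.502, 0.502, -0.498]
force: [0.6, 1.1, 0.1]
grip_width: 0.0428
```

Run:
```python
from h import *
b=imaging.get_image("top"); a=cv2.imread("pics/top0.png")
for n,(u,v,h) in dict(bush=(179,237,14),jar=(152,290,14),yellow=(230,282,10)).items():
    q=cv2.matchTemplate(b[v-35:v+36,u-35:u+36],a[v-h:v+h+1,u-h:u+h+1],cv2.TM_CCOEFF_NORMED); _,k,_,l=cv2.minMaxLoc(q); print(n,l[0]-35+h,l[1]-35+h,round(k,2))
s,p,q=state(); print(s['time_s'],p,s['force'])
r.sign_off()
```

```text
bush 0 0 1.0
jar 0 0 0.91
yellow -7 -15 0.2
47.675 [0.42925874 0.0920728  0.33845986] [-0.59691729  0.00321964 -0.00634862]
the job is handed in; nothing more can be done
```

I gathered the four castings in the level pan, tipped them into the opened stock box, brought the pan back level, closed the cover and handed the job in at 47.7 s.

- **Castings:** the view at full tip showed several overlapping castings in the box. I could not count all four separately, but the pan was empty afterwards.
- **Pan and lever:** the lever is back at its level position, within about 1 pixel of where it was before tipping.
- **Cover:** I pulled it against its closed stop, 150 mm from the open stop. It now sits about 5–9 mm further shut than at the start, so it probably began slightly ajar.
- **Bystanders:** template matches against the first picture show the collar, tin, plate, brush, bush and jar unmoved. The jar's match was a little weaker, at 0.91.
- **Failed check:** the match for the yellow look-alike failed (0.2). The arm or its shadow was probably over it, and I did not rule out other causes. It was last seen, apparently in place, in the wrist picture before tipping, and the gripper never went down near it after that.

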